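Fetch the boxed-in check weight and put the containers back

ROBOT

A 6-joint arm with a two-finger parallel gripper is mounted at the origin on the work surface. World frame = base frame: x ahead of the robot, y to its left, z up, the work surface at z = 0. Lengths are in mm, angles in rad, forces in N, time in s.
With the tool pointing down it reaches from about 350 to 775 mm from the base axis. Payload 7.3 kg.
Tool frame: the origin (TCP) lies at the very end of the fingers, on their centre line; the grasp point (between the pads) lies 19 mm behind it (pinch_z is the distance from the TCP to the grasp point, in mm); z points along the fingers, y is the direction in which the jaws open and shut (so a half turn about z gives the same grasp; the last joint's range is limited). The gripper opens to 92 mm and grips with 3 to 60 N. Pads are 19 mm wide; open, the fingers measure 130 mm over their backs; the gripper's body (75 mm by 190 mm) begins 47 mm behind the grasp point.
Start: joints at [1.202, 0.342, 1.524, -0, 1.275, -0.146], TCP at [115.988, 512.047, 226.741] pointing down, gripper open.
Joint ranges: [-2.53, 2.53], [-0.77, 2.02], [0.04, 2.7], [-1, 4.14], [0.28, 2.66], [-3.11, 3.11]. Speed limits (rad/s): [2.57, 2.57, 3.14, 3.14, 3.14, 3.14].

INTERFACE

Orientations are given as [roll, pitch, yaw] about the fixed x, y, z axes, in that order (R = Rz(yaw) Ry(pitch) Rx(roll)).
In Python, from plant import * gives the robot as it stands.
- The arm moves only by the tool step_arm, never from a script. Its argument "moves" is one flat list of numbers, 7 for each row, row after row: the shift along the tool's x, y, z scaled (see below), then the turn, a rotation vector about the tool's x, y, z scaled (see below), then the closure, from -1 (fully open) to 1 (shut). A call has 1 to 8 rows; each row shifts and turns the pose as measured when the row begins, along the tool's axes as they then stand; what a row does not reach is not made up. The controller multiplies each number of a shift by 2 cm and each number of a turn by 4 degrees. A row lasts 1/12 s, in which the tool goes at most 41.7 mm and 7.16 degrees, less where a joint would pass 70% of its speed; a pose out of reach is approached as far as the arm can. A call with a number of a shift or a turn outside -1 to 1 is refused whole. A call with a gripper value outside its range is refused whole. The fingers move at their own pace and stop on an object; the grip force is fixed at half the most. Time passes only in rows, so rows that do not move let the fingers close. It gives the time, the measured TCP pose, the force and the opening at its end, in the units of the state.
- get_obs(): the state, without advancing time (a new reading comes with each control period).
- capture(name): name is "scene" or "side" or "wrist"; returns the picture (384x512x3 uint8, red, green, blue); there is no depth.
- get_calibration(name): a dict with "mtx" (3x3 intrinsics, pixels), "k1" (the pictures are not rectified: a ray, as slopes to the right and down, at radius r is drawn at 1 + k1 r^2 times it, then the intrinsics apply), "eye" and "orientation" of the camera in the world; the wrist camera has in their place "mount" (4x4, takes a point from camera to tool coordinates, whose origin is the TCP and whose axes are the flange's). Camera axes: x right, y down, z forward; pixel columns grow to the right and rows downward; lengths in mm; the calibration is good to about 2 mm. A picture is of the moment at which its call begins: read the wrist's pose just before it. get_calibration takes no time and is no camera call.
- close_job(): hands the job in, once; it reports no verdict.
The state is a dict: "time": time; "joint_positions": joint angles; "dq": joint speeds; "tau": joint torques, N m; "tool_pos": TCP position; "tcp_rot": TCP orientation; "contact_force": force on the tool from outside, world axes, zero at the start; "moment": the same for the moment, N m; "grip_width": finger opening in mm.
Only numpy, scipy, OpenCV 4.12 (cv2) and the standard library are available. Lean on these libraries where they do the work, as an engineer would, in place of code of your own. Each camera call takes 0.05 s, during which the arm holds its last target.

TASK

The balance is due for its check, but the steel check weight is boxed in by three white containers. Stand all three upright in the empty aluminium tray, then set the weight upright in the middle of the balance pan, and only then put each container back upright on the middle of the rubber pad it came from (bottle on the round pad, square flask on the square pad, wide jar on the hexagonal pad). Never tip a container over, and leave the clear beaker where it is.

Things in the scene. Friction and masses are not known exactly. Their poses are not given: they have to be found in the camera images.
- bottle_mid (a point): Round white plastic bottle with a narrow grey cap; the point is at its centre, 59 mm above its underside, z up its axis. 118 mm tall: body 52 mm diameter up to 66 mm, tapering to a 25 mm neck at 80 mm, cap 30 mm diameter from 90 mm to the top (118 mm), where it is best held. About 0.16 kg.
- flask_mid (a point): Square white plastic flask with a narrow grey cap; the point is at its centre, 54 mm above its underside, z up its axis, x and y along its sides. 108 mm tall: body 46 x 46 mm up to 64 mm, neck 25 mm diameter, cap 30 mm diameter from 74 mm to the top (108 mm), where it is best held. About 0.15 kg.
- jar_mid (a point): Wide round white plastic jar with a grey lid nearly as wide as itself; the point is at its centre, 48 mm above its underside, z up its axis. 96 mm tall: body 56 mm diameter up to 72 mm, lid 54 mm diameter from there to the top. About 0.18 kg.
- weight_mid (a point): Steel check weight with a knob, standing between the three containers on the storage mat; the point is at its centre, 28 mm above its underside, z up its axis. 56 mm tall: body 32 mm diameter up to 38 mm, knob 22 mm diameter from 48 mm to the top. 0.25 kg. At the start the container axes are about 58 mm from its axis, on three sides, so a gripper does not fit around it until they are gone.
- round_pad_top (a point): Top centre of the round pad, 70 mm diameter, 3 mm thick, dark rubber, fixed on the white storage mat (pad top 6 mm above the bench). It is the home of the round bottle, which stands on it at the start. z is up.
- square_pad_top (a point): Top centre of the square pad, 66 x 66 mm, 3 mm thick, dark rubber, fixed on the white storage mat (pad top 6 mm above the bench). It is the home of the square flask, which stands on it at the start. z is up.
- hex_pad_top (a point): Top centre of the hexagonal pad, 66 mm across flats, 3 mm thick, dark rubber, fixed on the white storage mat (pad top 6 mm above the bench). It is the home of the wide jar, which stands on it at the start. z is up.
- pan_top (a point): Centre of the top of the balance's round steel pan, 110 mm diameter, 73 mm above the bench, flat and rigid, the highest part of the fixed white balance (230 x 190 mm). z is up; -x of this frame points to the balance's display.
- tray_in (a point): Centre of the inner floor of the empty fixed aluminium tray, 4 mm above the bench; inside 282 mm along its x and 122 mm along its y, rim 10 mm above the inner floor. All three containers fit in a row along its x, at 90 mm spacing.
- beaker_mid (a point): Clear open beaker, 68 mm across, 80 mm tall, loose on the bench beside the far end of the tray; the point is at its centre, 40 mm up. A bystander: not to be moved.
Things that resemble listed ones, but are neither listed nor needed, are in the scene too. What is shaped like the part that bears bottle_mid but red is not meant. What is shaped like the part that bears square_pad_top but pink is not meant.

How it is judged (in metres and radians):
On the way, in this order (a step that is already met when the one before it is completed fails the run):
1. all three containers stand upright and released in the tray (x of bottle_mid in the frame of tray_in between -0.13 and 0.13 m and y of bottle_mid in the frame of tray_in between -0.05 and 0.05 m and z of bottle_mid in the frame of tray_in below 0.065 m and angle between each of bottle_mid, flask_mid, jar_mid's own z axis and vertical below 0.1 rad and contact force between each of bottle, flask, jar and the fingers below 0.1 N and linear speed of each of bottle, flask, jar below 0.02 m/s and angular speed of each of bottle, flask, jar below 0.2 rad/s and x of flask_mid in the frame of tray_in between -0.13 and 0.13 m and y of flask_mid in the frame of tray_in between -0.05 and 0.05 m and z of flask_mid in the frame of tray_in below 0.06 m and x of jar_mid in the frame of tray_in between -0.13 and 0.13 m and y of jar_mid in the frame of tray_in between -0.05 and 0.05 m and z of jar_mid in the frame of tray_in below 0.054 m), for 0.2 s.
2. the weight stands released in the middle of the balance pan while all three containers are still in the tray (all of step 1 and horizontal distance between weight_mid and pan_top below 0.015 m and z of weight_mid in the frame of pan_top between 0.022 and 0.033 m and angle between weight_mid's own z axis and vertical below 0.1 rad and contact force between weight and the fingers below 0.1 N and linear speed of weight below 0.02 m/s and angular speed of weight below 0.2 rad/s), for 0.2 s.
At the end, for the whole second after the job is handed in: The weight stands upright at rest within 15 mm of the middle of the balance pan; bottle, flask and jar stand upright at rest, each within 12 mm of the centre of its own pad (round, square, hexagonal); everything is released; the beaker has moved less than 20 mm (horizontal distance between weight_mid and pan_top below 0.015 m and z of weight_mid in the frame of pan_top between 0.022 and 0.033 m and angle between each of weight_mid, bottle_mid, flask_mid, jar_mid's own z axis and vertical below 0.1 rad and contact force between each of weight, bottle, flask, jar and the fingers below 0.1 N and linear speed of each of weight, bottle, flask, jar below 0.02 m/s and angular speed of each of weight, bottle, flask, jar below 0.2 rad/s and horizontal distance between bottle_mid and round_pad_top below 0.012 m and z of bottle_mid in the frame of round_pad_top between 0.054 and 0.064 m and horizontal distance between flask_mid and square_pad_top below 0.012 m and z of flask_mid in the frame of square_pad_top between 0.049 and 0.059 m and horizontal distance between jar_mid and hex_pad_top below 0.012 m and z of jar_mid in the frame of hex_pad_top between 0.043 and 0.053 m and distance of beaker_mid from where it was at the start of the episode below 0.02 m); the robot touches nothing.
It fails at once if the bottle is tipped by more than about 35 degrees (angle between bottle_mid's own z axis and vertical above 0.6 rad).
It fails at once if the flask is tipped by more than about 35 degrees (angle between flask_mid's own z axis and vertical above 0.6 rad).
It fails at once if the jar is tipped by more than about 35 degrees (angle between jar_mid's own z axis and vertical above 0.6 rad).
It fails at once if the beaker is moved by more than 20 mm (distance of beaker_mid from where it was at the start of the episode above 0.02 m).
It also fails if it takes over 147 s, if anything falls off the work surface, if the arm or the gripper's body presses on something with over 40 N, if the wrist force passes 120 N, or if a joint passes its speed limit or range.

## Working session

There is one attempt and no reset: what is moved stays moved. The work goes in short steps, Python scripts to look and compute and a tool call to move; the robot and the scene stay as the last step left them, time stands still between calls to the robot, and variables do not carry over. Pictures are saved under pics/ and viewed, and the job is handed in when it is done.

Besides the shell and the picture viewer there is one more tool, called after ">>>" by a JSON object that holds its "method" and its "body". step_arm: Moves the arm, as the interface text tells. Shifts and turns lie within -1 to 1; 1 stands for 2 cm of shift or 4 degrees of turn. Its arguments: {"type":"object","properties":{"moves":{"type":"array"}},"required":["moves"]}

```bash
ls; mkdir -p pics
python3 - <<'E'
from plant import *
import cv2
print(get_obs())
for n in ("scene","side","wrist"):
    print(n,get_calibration(n))
    cv2.imwrite(f"pics/{n}0.png",capture(n)[:,:,::-1])
E
```

```text
pics
{'time': 0.0, 'joint_positions': array([ 1.20198602e+00,  3.42717765e-01,  1.52499858e+00, -3.96712433e-05,
        1.27536071e+00, -1.46016116e-01]), 'dq': array([-0.0010011 ,  0.00040711, -0.0017458 , -0.0019435 , -0.00056794,
        0.00085084]), 'tau': array([ 3.39172648e-04, -4.31236589e+01, -2.44215542e+01,  7.18376739e-02,
        5.61086484e-02, -1.53141068e-04]), 'tool_pos': array([115.85848482, 511.65786424, 226.05395307]), 'tcp_rot': array([-3.14011853e+00, -1.78445199e-04,  2.91880991e+00]), 'contact_force': array([0.26904163, 0.09401556, 0.26114716]), 'moment': array([-0.01612676,  0.06875646,  0.02229251]), 'grip_width': 91.78090914250369}
scene {'mtx': array([[476.43766325,   0.        , 250.83147747],
       [  0.        , 476.43766325, 193.92216836],
       [  0.        ,   0.        ,   1.        ]]), 'k1': -0.10434031830299816, 'eye': array([ 992.5179117 , -598.62251364, 1237.65489011]), 'orientation': array([-2.62373131, -0.00678981,  0.71684575])}
side {'mtx': array([[356.01826036,   0.        , 259.49561828],
       [  0.        , 356.01826036, 188.30736398],
       [  0.        ,   0.        ,   1.        ]]), 'k1': -0.059420013812748584, 'eye': array([462.20996209, 873.6712512 , 686.88965012]), 'orientation': array([-2.14409375,  0.0109952 , -3.07112744])}
wrist {'mtx': array([[276.37279476,   0.        , 256.90479373],
       [  0.        , 276.37279476, 194.33653389],
       [  0.        ,   0.        ,   1.        ]]), 'k1': -0.06414289949880132, 'mount': array([[ 5.26289316e-04, -9.60668845e-01, -2.77696044e-01,
         7.44120859e+01],
       [ 9.99999826e-01,  4.31613940e-04,  4.02062474e-04,
         1.54868890e+00],
       [-2.66391409e-04, -2.77696207e-01,  9.60668905e-01,
        -1.58561818e+02],
       [ 0.00000000e+00,  0.00000000e+00,  0.00000000e+00,
         1.00000000e+00]])}
```

View pics/scene0.png

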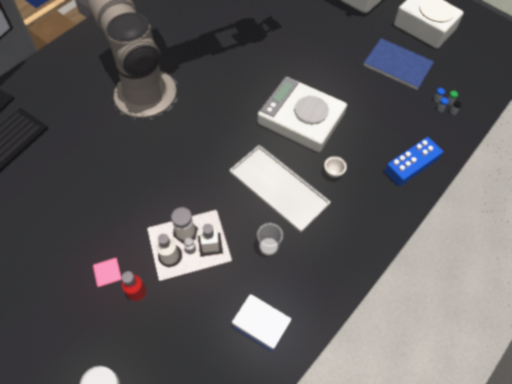

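View pics/side0.png

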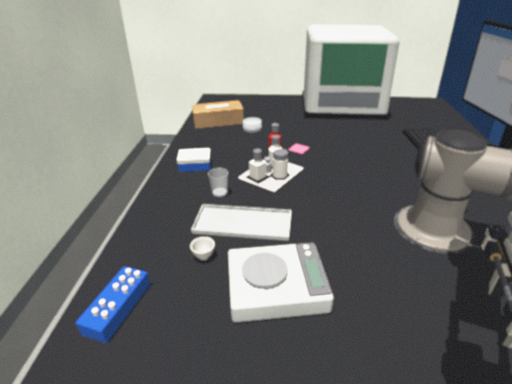

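View pics/wrist0.png

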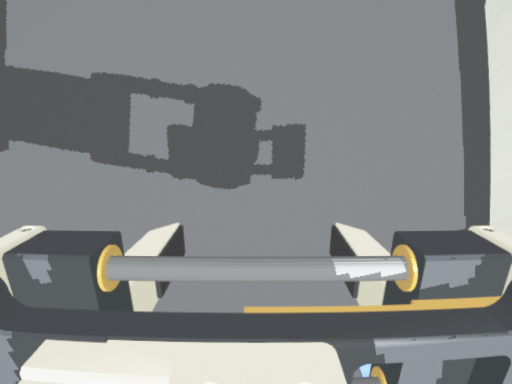

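```bash
cat > h.py <<'E'
import numpy as np, cv2
from scipy.spatial.transform import Rotation as R
from plant import *
def campose(name,obs=None):
    c=get_calibration(name)
    if name!="wrist":
        return c, R.from_euler('xyz',c["orientation"]).as_matrix(), np.array(c["eye"])
    o=obs or get_obs()
    Rt=R.from_euler('xyz',o["tcp_rot"]).as_matrix(); M=c["mount"]
    return c, Rt@M[:3,:3], Rt@M[:3,3]+o["tool_pos"]
def und(c,uv):
    d=cv2.undistortPoints(np.array(uv,float).reshape(-1,1,2),c["mtx"],np.array([c["k1"],0,0,0,0.]))
    return d.reshape(-1,2)
def ground(name,uv,z,obs=None):
    c,Rm,e=campose(name,obs); s=und(c,uv)
    d=np.c_[s,np.ones(len(s))]@Rm.T
    t=(z-e[2])/d[:,2]
    return e+d*t[:,None]
def proj(name,P,obs=None):
    c,Rm,e=campose(name,obs); P=np.array(P,float).reshape(-1,3)
    q=(P-e)@Rm; s=q[:,:2]/q[:,2:]; r2=(s**2).sum(1,keepdims=True)
    s=s*(1+c["k1"]*r2)
    return s@c["mtx"][:2,:2].T+c["mtx"][:2,2]
def crop(src,box,f,out):
    im=cv2.imread(src) if isinstance(src,str) else src
    x0,y0,x1,y1=box
    cv2.imwrite(out,cv2.resize(im[y0:y1,x0:x1],None,fx=f,fy=f,interpolation=cv2.INTER_CUBIC))
E
python3 - <<'E'
from h import *
crop("pics/scene0.png",(140,190,290,290),5,"pics/c1.png")
crop("pics/scene0.png",(220,70,360,240),3.5,"pics/c2.png")
crop("pics/side0.png",(180,120,310,250),4.5,"pics/c3.png")
E
```

```text
(no output)
```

View pics/c1.png

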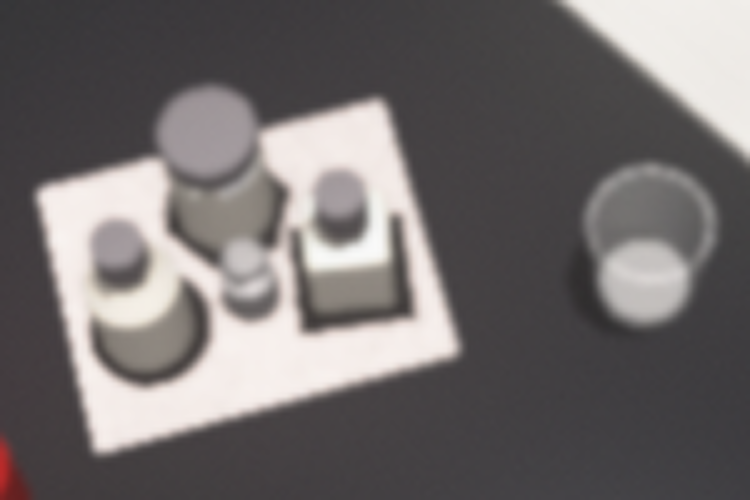

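View pics/c2.png

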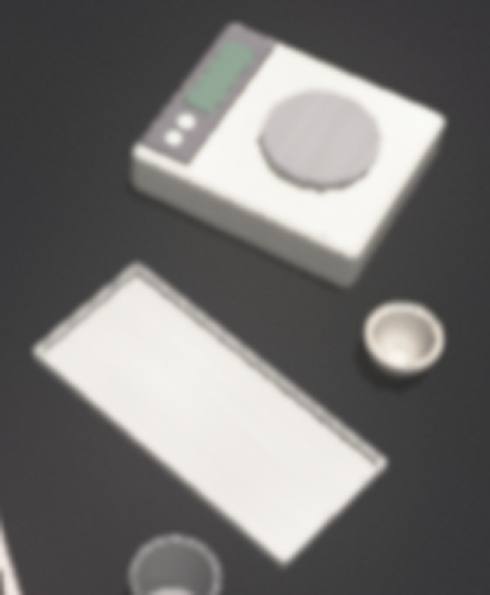

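View pics/c3.png

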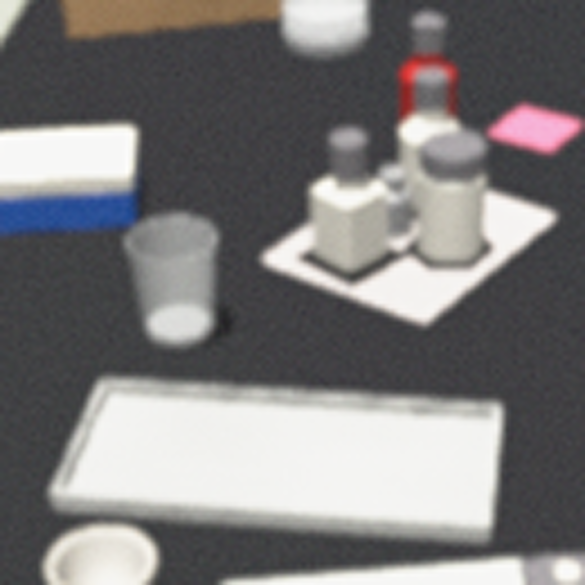

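Run:
```python
from h import *
np.set_printoptions(precision=1,suppress=True)
def c1(*p): return [(140+(u+.5)/5-.5,190+(v+.5)/5-.5) for u,v in p]
def c2(*p): return [(220+(u+.5)/3.5-.5,70+(v+.5)/3.5-.5) for u,v in p]
def c3(*p): return [(180+(u+.5)/4.5-.5,120+(v+.5)/4.5-.5) for u,v in p]
for n,z,a,b in (("bottle",124,(119,241),(432,73)),("flask",114,(340,188),(348,135)),("jar",102,(207,130),(455,145)),("weight",59,(244,255),(395,175))):
    print(n,ground("scene",c1(a),z),ground("side",c3(b),z))
print("pan",ground("scene",c2((323,137)),73),ground("side",[(265,270)],73))
t=ground("scene",c2((137,262),(386,462),(284,565),(35,350)),14);print("tray",t,t.mean(0))
t=ground("side",c3((102,380),(503,405),(490,532),(50,492)),14);print("tray",t,t.mean(0))
t=ground("scene",c1((38,190),(383,98),(460,352),(97,453)),3);print("mat",t,t.mean(0))
t=ground("scene",c1((303,331),(411,314),(398,215)),6);print("sq pad",t)
print("beaker",ground("scene",c1((651,222)),80),ground("side",c3((170,232)),80))
b=ground("scene",c2((237,25),(445,122),(348,255),(135,150)),66);print("bal",b)
```

```text
bottle [[ 498.  -360.8  124. ]] [[ 494.7 -363.7  124. ]]
flask [[ 558.5 -260.9  114. ]] [[ 558.  -264.7  114. ]]
jar [[ 476.6 -279.5  102. ]] [[ 473.2 -275.1  102. ]]
weight [[ 526.  -307.8   59. ]] [[ 522.6 -302.4   59. ]]
pan [[504.3 266.9  73. ]] [[498.  278.1  73. ]]
tray [[442.   83.8  14. ]
 [732.7  66.2  14. ]
 [726.9 -65.5  14. ]
 [436.4 -46.   14. ]] [584.5   9.6  14. ]
tray [[723.5 -60.6  14. ]
 [432.7 -46.1  14. ]
 [441.5  91.2  14. ]
 [731.9  68.1  14. ]] [582.4  13.1  14. ]
mat [[ 385.9 -343.7    3. ]
 [ 494.3 -168.6    3. ]
 [ 635.  -256.7    3. ]
 [ 526.5 -431.     3. ]] [ 510.4 -300.     3. ]
sq pad [[ 562.1 -305.9    6. ]
 [ 600.2 -258.8    6. ]
 [ 553.4 -219.     6. ]]
beaker [[ 684.2 -155.7   80. ]] [[ 686.  -163.4   80. ]]
bal [[356.9 327.4  66. ]
 [574.3 361.3  66. ]
 [597.5 181.5  66. ]
 [383.6 147.5  66. ]]
```

```bash
cat > p.py <<'E'
# usage: p.py x y z yaw grip [max]   -> suggested rows
import sys
from h import *
a=[float(v) for v in sys.argv[1:]]
o=get_obs(); p=np.array(o["tool_pos"]); rr,pp,yaw=o["tcp_rot"]
print("t %.2f"%o["time"],"pos",p.round(1),"rpy",np.round([rr,pp,yaw],4),"F",o["contact_force"].round(1),"w %.1f"%o["grip_width"])
if len(a)>=5:
    T=np.array(a[:3]); ty=a[3]; g=a[4]; mx=a[5] if len(a)>5 else 1.
    Rm=R.from_euler('xyz',o["tcp_rot"])
    n=0; out=[]
    Rt=R.from_euler('xyz',[np.pi,0,ty])
    while n<40:
        d=Rm.as_matrix().T@(T-p)/20
        w=np.degrees((Rm.inv()*Rt).as_rotvec())/4
        if np.abs(d).max()<.02 and np.abs(w).max()<.05: break
        d=d/max(1,np.abs(d).max()/mx); w=w/max(1,np.abs(w).max())
        d=d.round(2); w=w.round(2)
        p=p+Rm.as_matrix()@d*20; Rm=Rm*R.from_rotvec(np.radians(w*4))
        out.append(",".join("%g"%(v+0.) for v in [*d,*w,g])); n+=1
    for i in range(0,n,8): print(", ".join(out[i:i+8])); print()
E
python3 p.py 450 190 330 1.05 -1
```

```text
t 0.15 pos [115.9 511.7 226.2] rpy [-3.1404e+00 -2.0000e-04  2.9188e+00] F [ 0.8 -0.2 -0.6] w 91.7
-1,-0.6,-0.26,0,0,1,-1, -1,-0.51,-0.25,0,0,1,-1, -1,-0.43,-0.24,0,0,1,-1, -1,-0.35,-0.24,0,0,1,-1, -1,-0.27,-0.23,0,0,1,-1, -1,-0.2,-0.23,0,0,1,-1, -1,-0.13,-0.23,0,0,1,-1, -1,-0.06,-0.22,0,0,1,-1

-1,0.02,-0.22,0,0,1,-1, -1,0.08,-0.22,0,0,1,-1, -1,0.16,-0.23,0,0,1,-1, -1,0.23,-0.23,0,0,1,-1, -1,0.3,-0.23,0,0,1,-1, -1,0.38,-0.24,0,0,1,-1, -1,0.46,-0.25,0,0,1,-1, -1,0.55,-0.25,0,0,1,-1

-1,0.65,-0.27,0,0,1,-1, -1,0.75,-0.28,0,0,1,-1, -1,0.86,-0.29,0,0,1,-1, -1,1,-0.32,0,0,1,-1, -0.74,0.84,-0.25,0,0,1,-1, 0,0,0,0,0,1,-1, 0,0,0,0,0,1,-1, 0,0,0,0,0,1,-1

0,0,0,0,0.01,1,-1, 0,0,0,0,0,1,-1, 0,0,0,0,0.01,0.77,-1
```

>>> {"method": "step_arm", "body": {"moves": [-1,-0.6,-0.3,0,0,1,-1,-1,-0.5,-0.3,0,0,1,-1,-1,-0.4,-0.3,0,0,1,-1,-1,-0.35,-0.25,0,0,1,-1,-1,-0.3,-0.25,0,0,1,-1,-1,-0.2,-0.25,0,0,1,-1,-1,-0.1,-0.25,0,0,1,-1,-1,-0.05,-0.25,0,0,1,-1]}}

```text
time: 0.82
tool_pos: [238.9, 389.3, 267.1]
tcp_rot: [-3.132, 0.002, 2.343]
contact_force: [0.6, 0.0, 0.1]
grip_width: 92.1
```

>>> {"method": "step_arm", "body": {"moves": [-1,0,-0.25,0,0,1,-1,-1,0.1,-0.25,0,0,1,-1,-1,0.15,-0.25,0,0,1,-1,-1,0.25,-0.25,0,0,1,-1,-1,0.3,-0.25,0,0,1,-1,-1,0.4,-0.25,0,0,1,-1,-1,0.45,-0.25,0,0,1,-1,-1,0.55,-0.25,0,0,1,-1]}}

```text
time: 1.48
tool_pos: [360.6, 262.4, 307.9]
tcp_rot: [-3.132, 0.008, 1.756]
contact_force: [0.4, 0.5, -0.4]
grip_width: 91.7
```

```bash
python3 p.py 450 190 330 1.05 -1
```

```text
t 1.48 pos [360.6 262.4 307.9] rpy [-3.1315  0.0078  1.7562] F [ 0.4  0.5 -0.4] w 91.7
-1,0.85,-0.25,-0.01,0.02,1,-1, -1,0.97,-0.27,-0.01,0.02,1,-1, -0.89,1,-0.26,-0.01,0.01,1,-1, -0.77,1,-0.24,-0.01,0.02,1,-1, -0.25,0.37,-0.09,-0.01,0.01,1,-1, 0,0,0,-0.01,0.02,1,-1, 0,0,0,-0.01,0.01,1,-1, 0,0,0,-0.01,0.02,1,-1

0,0,0,-0.01,0.01,1,-1, 0,0,0,-0.01,0.02,1,-1, 0,0,0,0,0,0.11,-1
```

>>> {"method": "step_arm", "body": {"moves": [-1,0.85,-0.25,0,0,1,-1,-1,1,-0.25,0,0,1,-1,-0.9,1,-0.25,0,0,1,-1,-0.75,1,-0.25,0,0,1,-1,-0.25,0.4,-0.1,0,0,1,-1,0,0,0,0,0,1,-1,0,0,0,0,0,1,-1,0,0,0,-0.05,0.1,1,-1]}}

```text
time: 2.15
tool_pos: [457.7, 180.6, 329.5]
tcp_rot: [-3.139, 0.008, 1.162]
contact_force: [0.1, -0.3, -1.0]
grip_width: 92.0
```

>>> {"method": "step_arm", "body": {"moves": [0,0,0,-0.05,0.05,1,-1,0,0,0,0,0,1,-1,0,0,0,0,0,0,-1]}}

```text
time: 2.4
tool_pos: [457.6, 180.0, 328.5]
tcp_rot: [3.141, 0.005, 1.011]
contact_force: [0.6, -1.2, 1.2]
grip_width: 91.6
```

Run:
```python
from h import *
o=get_obs();print(o["tool_pos"],o["tcp_rot"])
cv2.imwrite("pics/w1.png",capture("wrist")[:,:,::-1])
print(proj("wrist",[[502,272,73],[584.5,10,4]],o))
```

```text
[457.60723787 179.9629263  328.47407674] [3.14086523 0.0051915  1.01100906]
[[248.77907118  96.12163046]
 [363.42102434 200.76607366]]
```

View pics/w1.png

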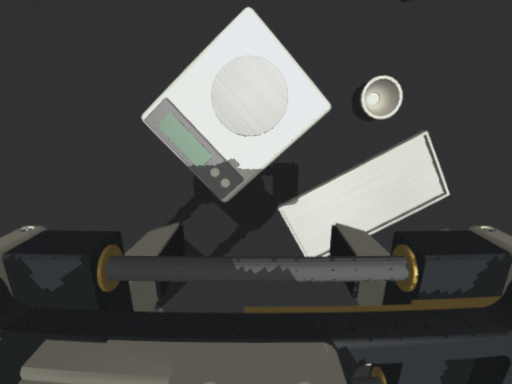

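The wrist view shows the pan centred near (249, 95) and the tray corners near (427,132), (448,193), (279,211).

```bash
python3 - <<'E'
from h import *
o=dict(tool_pos=np.array([457.607,179.963,328.474]),tcp_rot=np.array([3.14086523,0.0051915,1.01100906]))
im=cv2.imread("pics/w1.png")
crop(im,(200,40,460,270),3,"pics/w1c.png")
E
python3 p.py 458 -400 330 1.05 -1
```

```text
t 2.45 pos [457.6 180.  328.4] rpy [3.141  0.0053 1.0146] F [ 0.3 -0.2 -0.6] w 91.9
-1,0.62,0,0.01,0.08,-0.51,-1, -1,0.57,0,0,0,0,-1, -1,0.57,0,0,0,0,-1, -1,0.57,0,0,0,0,-1, -1,0.58,0,0,0,0,-1, -1,0.57,0,0,0,0,-1, -1,0.58,0,0,0,0,-1, -1,0.57,0,0,0,0,-1

-1,0.58,0,0,0,0,-1, -1,0.57,-0.01,0,0,0,-1, -1,0.58,0,0,0,0,-1, -1,0.57,-0.01,0,0,0,-1, -1,0.58,0,0,0,0,-1, -1,0.57,-0.01,0,0,0,-1, -1,0.58,0,0,0,0,-1, -1,0.57,-0.01,0,0,0,-1

-1,0.58,0,0,0,0,-1, -1,0.57,-0.01,0,0,0,-1, -1,0.58,0,0,0,0,-1, -1,0.57,-0.01,0,0,0,-1, -1,0.58,0,0,0,0,-1, -1,0.57,-0.01,0,0,0,-1, -1,0.58,0,0,0,0,-1, -1,0.57,-0.01,0,0,0,-1

-1,0.58,0,0,0,0,-1, -0.12,0.07,0,0,0,0,-1
```

View pics/w1c.png

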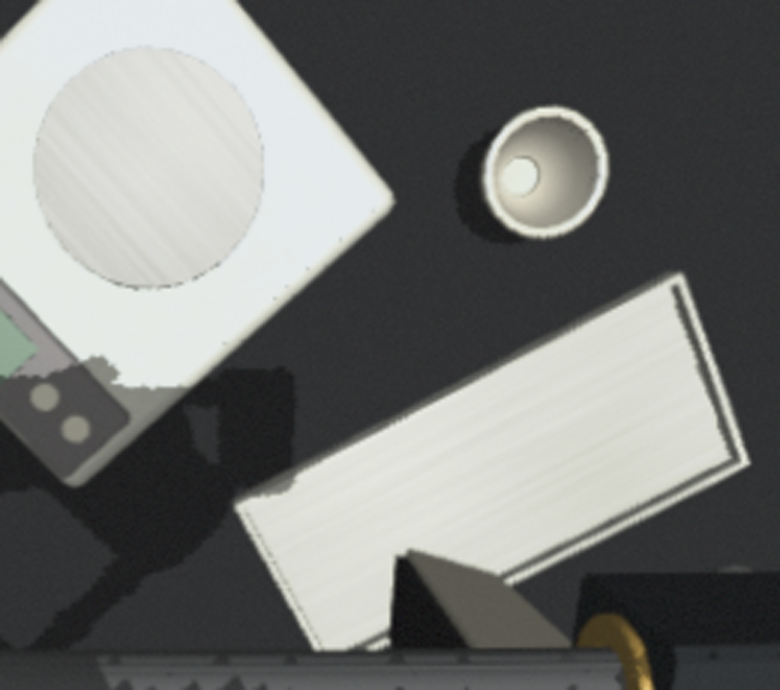

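Run:
```python
from h import *
np.set_printoptions(precision=1,suppress=True)
o=dict(tool_pos=np.array([457.607,179.963,328.474]),tcp_rot=np.array([3.14086523,0.0051915,1.01100906]))
c=lambda *p:[(200+(u+.5)/3-.5,40+(v+.5)/3-.5) for u,v in p]
print("pan",ground("wrist",c((149,167)),73,o), ground("wrist",c((34,165),(264,165),(149,45),(149,290)),73,o))
t=ground("wrist",c((681,273),(748,463),(320,652),(236,506)),14,o);print(t,(t[0]+t[2])/2,(t[1]+t[3])/2)
```

```text
pan [[503.2 272.5  73. ]] [[457.6 302.4  73. ]
 [550.  244.4  73. ]
 [532.2 318.1  73. ]
 [472.3 223.8  73. ]]
[[733.2  69.4  14. ]
 [726.2 -59.9  14. ]
 [439.4 -28.9  14. ]
 [444.4  84.8  14. ]] [586.3  20.3  14. ] [585.3  12.4  14. ]
```

>>> {"method": "step_arm", "body": {"moves": [-1,0.6,0,0,0,-0.5,-1,-1,0.6,0,0,0,0,-1,-1,0.6,0,0,0,0,-1,-1,0.6,0,0,0,0,-1,-1,0.6,0,0,0,0,-1,-1,0.6,0,0,0,0,-1,-1,0.6,0,0,0,0,-1,-1,0.6,0,0,0,0,-1]}}

```text
time: 3.12
tool_pos: [461.6, -9.3, 327.9]
tcp_rot: [-3.139, 0.005, 1.082]
contact_force: [0.7, 0.2, -1.7]
grip_width: 92.0
```

>>> {"method": "step_arm", "body": {"moves": [-1,0.6,0,0,0,0,-1,-1,0.6,0,0,0,0,-1,-1,0.6,0,0,0,0,-1,-1,0.6,0,0,0,0,-1,-1,0.6,0,0,0,0,-1,-1,0.6,0,0,0,0,-1,-1,0.6,0,0,0,0,-1,-1,0.6,0,0,0,0,-1]}}

```text
time: 3.78
tool_pos: [471.9, -204.5, 328.0]
tcp_rot: [-3.137, 0.005, 1.105]
contact_force: [0.3, 0.0, 0.7]
grip_width: 91.6
```

>>> {"method": "step_arm", "body": {"moves": [-1,0.5,0,0,0,0,-1,-1,0.5,0,0,0,0,-1,-1,0.5,0,0,0,0,-1,-1,0.5,0,0,0,0,-1,-1,0.5,0,0,0,0,-1,-1,0.5,0,0,0,0,-1,-1,0.5,0,0,0,0,-1,-1,0.5,0,0,0,0,-1]}}

```text
time: 4.45
tool_pos: [472.3, -392.2, 326.5]
tcp_rot: [-3.134, 0.004, 1.128]
contact_force: [-0.1, -0.1, -0.1]
grip_width: 91.7
```

```bash
python3 p.py 458 -400 330 1.05 -1
```

```text
t 4.45 pos [ 472.3 -392.2  326.5] rpy [-3.1339  0.0035  1.1276] F [-0.1 -0.1 -0.1] w 91.7
-0.66,-0.48,-0.17,-0.1,0.05,1,-1, 0,0,0,-0.01,0,0.11,-1
```

>>> {"method": "step_arm", "body": {"moves": [-0.7,-0.5,-0.2,-0.1,0,1,-1,0,0,0,0,0,0.1,-1,0,0,0,0,0,0,-1]}}

```text
time: 4.7
tool_pos: [456.1, -405.4, 327.3]
tcp_rot: [-3.137, 0.003, 1.051]
contact_force: [-0.7, 0.6, 0.3]
grip_width: 91.5
```

Run:
```python
from h import *
o=get_obs();print(o["tool_pos"],o["tcp_rot"])
im=capture("wrist")[:,:,::-1]
cv2.imwrite("pics/w2.png",im)
crop(im,(130,0,390,230),3,"pics/w2c.png")
```

```text
[ 456.12181599 -405.42835198  327.27347465] [-3.13735397  0.00331521  1.05148475]
```

View pics/w2.png

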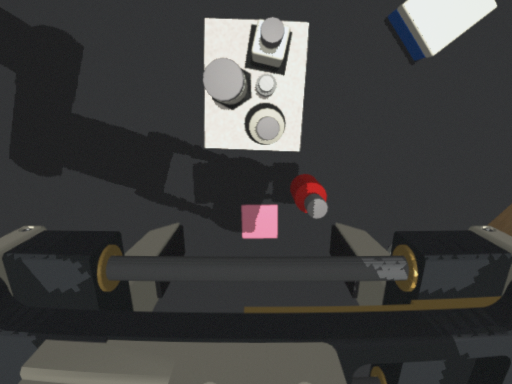

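View pics/w2c.png

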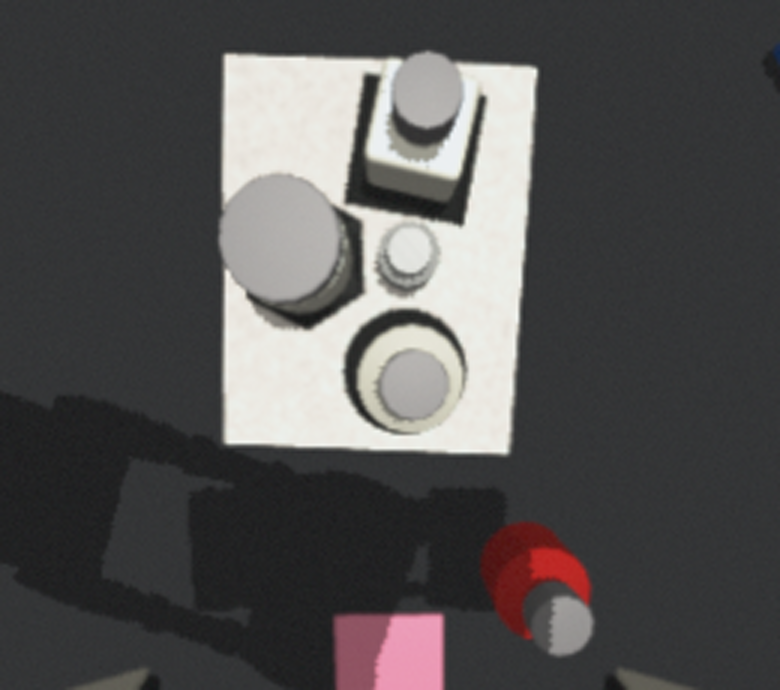

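Run:
```python
from h import *
np.set_printoptions(precision=1,suppress=True)
o=dict(tool_pos=np.array([456.12,-405.43,327.27]),tcp_rot=np.array([-3.13735,0.003315,1.0515]))
c=lambda *p:[(130+(u+.5)/3-.5,(v+.5)/3-.5) for u,v in p]
for n,z,p in (("bottle",124,(414,384)),("flask",114,(427,91)),("jar",102,(280,238)),("weight",59,(411,248))):
    print(n,ground("wrist",c(p),z,o))
t=ground("wrist",c((368,75),(484,97),(464,223),(347,203)),6,o);print(t,t.mean(0))
t=ground("wrist",c((344,370),(467,370),(405,308)),6,o);print("round",t)
t=ground("wrist",c((362,218),(364,292),(307,328)),6,o);print("hex",t)
```

```text
bottle [[ 497.3 -359.5  124. ]]
flask [[ 559.3 -260.3  114. ]]
jar [[ 477.4 -277.4  102. ]]
weight [[ 528.2 -306.    59. ]]
[[ 555.3 -215.3    6. ]
 [ 602.9 -254.6    6. ]
 [ 563.6 -304.8    6. ]
 [ 513.8 -264.7    6. ]] [ 558.9 -259.8    6. ]
round [[ 467.9 -339.9    6. ]
 [ 528.  -374.2    6. ]
 [ 514.1 -327.7    6. ]]
hex [[ 517.  -275.3    6. ]
 [ 498.7 -309.1    6. ]
 [ 461.6 -310.     6. ]]
```

```bash
python3 p.py 497.3 -360 165 1.05 -1
```

```text
t 4.75 pos [ 456.1 -405.3  327.5] rpy [-3.1376  0.0038  1.0518] F [ 0.8  0.7 -0.1] w 91.8
0.37,0.09,1,-0.06,0.05,0.03,-1, 0.37,0.08,1,0,0,0,-1, 0.37,0.08,1,0,0,0,-1, 0.37,0.08,1,0,0,0,-1, 0.37,0.08,1,0,0,0,-1, 0.37,0.08,1,0,0,0,-1, 0.36,0.08,1,0,0,0,-1, 0.37,0.08,1,0,0,0,-1

0.04,0.01,0.12,0,0,0,-1
```

>>> {"method": "step_arm", "body": {"moves": [0.4,0.1,1,-0.05,0.05,0,-1,0.4,0.1,1,0,0,0,-1,0.4,0.1,1,0,0,0,-1,0.35,0.1,1,0,0,0,-1,0.35,0.1,1,0,0,0,-1,0.35,0.1,1,0,0,0,-1,0.35,0,1,0,0,0,-1,0.4,0.1,1,0,0,0,-1]}}

```text
time: 5.42
tool_pos: [504.8, -353.7, 168.0]
tcp_rot: [3.129, 0.003, 1.075]
contact_force: [-0.1, -0.9, 1.0]
grip_width: 91.7
```

```bash
python3 p.py 497.3 -360 91 1.05 -1 0.7
```

```text
t 5.42 pos [ 504.8 -353.7  168. ] rpy [3.1291e+00 2.7000e-03 1.0750e+00] F [-0.1 -0.9  1. ] w 91.7
-0.08,-0.04,0.7,0.18,0.04,0.36,-1, -0.08,-0.03,0.7,0,0,0,-1, -0.08,-0.03,0.7,0,0,0,-1, -0.09,-0.03,0.7,0,0,0,-1, -0.08,-0.03,0.7,0,0,0,-1, -0.05,-0.02,0.35,0,0,0,-1
```

>>> {"method": "step_arm", "body": {"moves": [-0.45,-0.2,0.5,0.2,0,0.4,-1,0,0,0.6,0,0,0,-1,0,0,0.6,0,0,0,-1,0,0,0.6,0,0,0,-1,0,0,0.6,0,0,0,-1]}}

```text
time: 5.83
tool_pos: [498.3, -354.3, 106.2]
tcp_rot: [-3.135, 0.001, 1.06]
contact_force: [-0.3, 0.1, -0.4]
grip_width: 91.9
```

```bash
python3 p.py 497.3 -360 91 1.05 -1 0.7
```

```text
t 5.83 pos [ 498.3 -354.3  106.2] rpy [-3.1353e+00  1.3000e-03  1.0595e+00] F [-0.3  0.1 -0.4] w 91.9
-0.25,0.09,0.7,-0.09,0.02,0.14,-1, -0.02,0.01,0.06,0,0,0,-1
```

>>> {"method": "step_arm", "body": {"moves": [-0.25,0.1,0.7,-0.1,0,0.1,-1,0,0,0,0,0,0,-1,0,0,0,0,0,0,-1]}}

```text
time: 6.08
tool_pos: [496.8, -358.2, 90.3]
tcp_rot: [-3.138, 0.001, 1.057]
contact_force: [-0.6, -0.4, 0.2]
grip_width: 91.6
```

```bash
python3 p.py 497.3 -360 91 1.05 -1 0.7;python3 - <<'E'
from h import *
im=capture("wrist")[:,:,::-1]
cv2.imwrite("pics/w3.png",im)
E
```

```text
t 6.08 pos [ 496.8 -358.2   90.3] rpy [-3.1380e+00  7.0000e-04  1.0566e+00] F [-0.6 -0.4  0.2] w 91.6
-0.07,0.07,-0.04,-0.05,0.01,0.1,-1
```

View pics/w3.png

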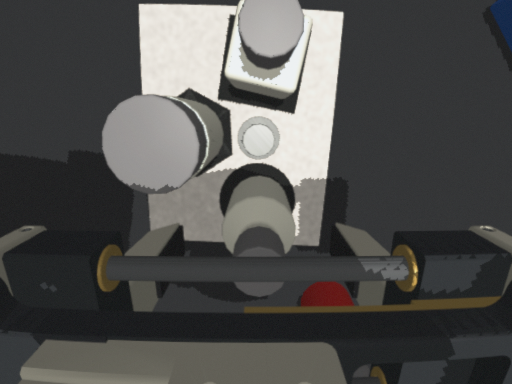

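The cap sits centred between the fingers (near 260,265). I'm closing on it now.

>>> {"method": "step_arm", "body": {"moves": [-0.05,0.05,0,0,0,0.1,-1,0,0,0,0,0,0,1,0,0,0,0,0,0,1,0,0,0,0,0,0,1,0,0,0,0,0,0,1,0,0,0,0,0,0,1]}}

```text
time: 6.63
tool_pos: [498.9, -360.4, 94.7]
tcp_rot: [3.14, 0.002, 1.051]
contact_force: [-0.1, 0.1, -0.3]
grip_width: 63.2
```

```bash
python3 p.py
python3 - <<'E'
from h import *
o=dict(tool_pos=np.array([456.12,-405.43,327.27]),tcp_rot=np.array([-3.13735,0.003315,1.0515]))
c=lambda *p:[(130+(u+.5)/3-.5,(v+.5)/3-.5) for u,v in p]
print(ground("wrist",c((560,625)),118,o))
E
```

```text
t 6.63 pos [ 498.9 -360.4   94.7] rpy [3.1395e+00 2.1000e-03 1.0507e+00] F [-0.1  0.1 -0.3] w 63.2
[[ 503.3453134  -490.11775558  118.        ]]
```

>>> {"method": "step_arm", "body": {"moves": [0,0,0.1,0,0,0,1,0,0,0,0,0,0,1,0,0,0.05,0,0,0,1,0,0,0,0,0,0,1,0,0,0,0,0,0,1,0,0,0,0,0,0,1,0,0,0,0,0,0,1]}}

```text
time: 7.22
tool_pos: [498.8, -360.3, 91.5]
tcp_rot: [3.14, 0.002, 1.051]
contact_force: [-0.5, -0.7, -0.0]
grip_width: 29.4
```

```bash
python3 p.py
```

```text
t 7.22 pos [ 498.8 -360.3   91.5] rpy [3.1396e+00 2.2000e-03 1.0508e+00] F [-0.5 -0.7 -0. ] w 29.4
```

>>> {"method": "step_arm", "body": {"moves": [0,0,-0.3,0,0,0,1,0,0,-0.6,0,0,0,1,0,0,-1,0,0,0,1,0,0,-1,0,0,0,1,0,0,-1,0,0,0,1,0,0,-1,0,0,0,1]}}

```text
time: 7.72
tool_pos: [495.7, -357.3, 187.4]
tcp_rot: [-3.128, -0.002, 1.051]
contact_force: [-0.5, 0.4, -1.5]
grip_width: 29.5
```

```bash
python3 p.py 675 6 195 1.05 1;  python3 - <<'E'
from h import *
im=capture("wrist")[:,:,::-1]
cv2.imwrite("pics/w4.png",im)
E
```

```text
t 7.72 pos [ 495.7 -357.3  187.4] rpy [-3.1280e+00 -1.5000e-03  1.0506e+00] F [-0.5  0.4 -1.5] w 29.5
1,-0.06,-0.02,-0.19,-0.02,0.01,1, 1,-0.06,-0.02,0,0,0,1, 1,-0.06,-0.02,0,0,0,1, 1,-0.06,-0.02,0,0,0,1, 1,-0.06,-0.02,0,0,0,1, 1,-0.06,-0.02,0,0,0,1, 1,-0.06,-0.02,0,0,0,1, 1,-0.06,-0.02,0,0,0,1

1,-0.06,-0.02,0,0,0,1, 1,-0.06,-0.02,0,0,0,1, 1,-0.06,-0.02,0,0,0,1, 1,-0.07,-0.02,0,0,0,1, 1,-0.06,-0.02,0,0,0,1, 1,-0.07,-0.02,0,0,0,1, 1,-0.06,-0.02,0,0,0,1, 1,-0.07,-0.01,0,0,0,1

1,-0.06,-0.02,0,0,0,1, 1,-0.07,-0.01,0,0,0,1, 1,-0.06,-0.02,0,0,0,1, 1,-0.07,-0.01,0,0,0,1, 0.22,-0.01,-0.01,0,0,0,1
```

View pics/w4.png

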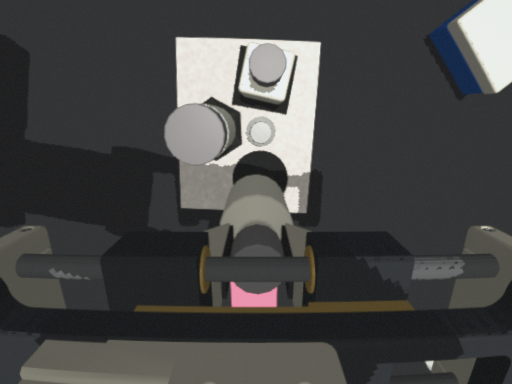

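The bottle is held and hangs straight. Its path passes over the flask, so I'm rising to about z 240 before traversing.

>>> {"method": "step_arm", "body": {"moves": [0,0,-1,-0.2,0,0,1,0,0,-1,0,0,0,1,0.6,0,-0.7,0,0,0,1,1,-0.05,0,0,0,0,1,1,-0.05,0,0,0,0,1,1,-0.05,0,0,0,0,1,1,-0.05,0,0,0,0,1,1,-0.05,0,0,0,0,1]}}

```text
time: 8.43
tool_pos: [548.0, -259.5, 249.1]
tcp_rot: [3.131, 0.002, 1.043]
contact_force: [0.3, 0.6, -2.5]
grip_width: 29.4
```

>>> {"method": "step_arm", "body": {"moves": [1,-0.05,0,0,0,0,1,1,-0.05,0,0,0,0,1,1,-0.05,0,0,0,0,1,1,-0.05,0,0,0,0,1,1,-0.05,0,0,0,0,1,1,-0.05,0,0,0,0,1,1,-0.05,0,0,0,0,1,1,-0.05,0,0,0,0,1]}}

```text
time: 9.1
tool_pos: [622.8, -108.9, 244.5]
tcp_rot: [3.137, 0.003, 1.043]
contact_force: [0.7, -1.2, -2.8]
grip_width: 29.5
```

```bash
python3 p.py 675 6 180 1.05 1
```

```text
t 9.10 pos [ 622.8 -108.9  244.5] rpy [3.1373e+00 2.9000e-03 1.0428e+00] F [ 0.7 -1.2 -2.8] w 29.5
1,-0.1,0.51,0.06,0.04,-0.1,1, 1,-0.1,0.51,0,0,0,1, 1,-0.1,0.51,0,0,0,1, 1,-0.09,0.52,0,0,0,1, 1,-0.1,0.51,0,0,0,1, 1,-0.09,0.52,0,0,0,1, 0.28,-0.03,0.14,0,0,0,1
```

>>> {"method": "step_arm", "body": {"moves": [1,-0.1,0.5,0.05,0.05,-0.1,1,1,-0.1,0.5,0,0,0,1,1,-0.1,0.5,0,0,0,1,1,-0.1,0.5,0,0,0,1,1,-0.1,0.5,0,0,0,1,1,-0.1,0.5,0,0,0,1,0,0,0,0,0,0,1]}}

```text
time: 9.68
tool_pos: [674.2, 10.8, 178.3]
tcp_rot: [-3.139, -0.0, 1.053]
contact_force: [-0.6, 0.5, -3.1]
grip_width: 29.7
```

```bash
python3 p.py 675 6 110 1.05 1
```

```text
t 9.68 pos [674.2  10.8 178.3] rpy [-3.1388e+00 -4.0000e-04  1.0532e+00] F [-0.6  0.5 -3.1] w 29.7
-0.05,0.05,1,-0.04,-0.01,0.05,1, -0.06,0.04,1,0,0,0,1, -0.05,0.05,1,0,0,0,1, -0.03,0.02,0.41,0,0,0,1
```

>>> {"method": "step_arm", "body": {"moves": [-0.05,0.05,1,0,0,0,1,-0.05,0.05,1,0,0,0,1,-0.05,0.05,1,0,0,0,1,0,0,0.3,0,0,0,1,0,0,0,0,0,0,1]}}

```text
time: 10.1
tool_pos: [674.6, 7.7, 108.6]
tcp_rot: [-3.138, 0.001, 1.057]
contact_force: [-0.3, 0.8, -1.2]
grip_width: 29.5
```

```bash
python3 p.py 675 6 91 1.05 1
```

```text
t 10.10 pos [674.6   7.7 108.6] rpy [-3.1377e+00  9.0000e-04  1.0568e+00] F [-0.3  0.8 -1.2] w 29.5
-0.07,0.06,0.88,-0.06,0.01,0.1,1
```

>>> {"method": "step_arm", "body": {"moves": [0,0,0.4,0,0,0,1,0,0,0.3,0,0,0,1,0,0,0.1,0,0,0,1,0,0,0,0,0,0,1]}}

```text
time: 10.43
tool_pos: [675.5, 6.7, 93.8]
tcp_rot: [-3.141, -0.0, 1.056]
contact_force: [0.3, -0.5, -1.8]
grip_width: 29.5
```

>>> {"method": "step_arm", "body": {"moves": [0,0,0.1,0,0,0,1,0,0,0,0,0,0,1]}}

```text
time: 10.6
tool_pos: [676.1, 6.5, 92.9]
tcp_rot: [3.141, -0.001, 1.056]
contact_force: [0.3, 0.6, -1.6]
grip_width: 29.1
```

>>> {"method": "step_arm", "body": {"moves": [0,0,0.15,0,0,0,1,0,0,0.05,0,0,0,1,0,0,0,0,0,0,1]}}

```text
time: 10.85
tool_pos: [676.9, 6.5, 89.9]
tcp_rot: [3.138, -0.002, 1.056]
contact_force: [0.2, 0.6, -2.1]
grip_width: 29.4
```

>>> {"method": "step_arm", "body": {"moves": [0,0,0.1,0,0,0,1,0,0,0,0,0,0,1]}}

```text
time: 11.02
tool_pos: [677.6, 6.9, 90.0]
tcp_rot: [3.136, -0.004, 1.056]
contact_force: [0.5, -0.8, -1.4]
grip_width: 29.7
```

>>> {"method": "step_arm", "body": {"moves": [0,0,0.15,0.1,0,0,1,0,0,0.05,0,0,0,1]}}

```text
time: 11.18
tool_pos: [679.0, 7.4, 89.4]
tcp_rot: [3.139, -0.006, 1.056]
contact_force: [-1.4, 0.4, 0.3]
grip_width: 29.5
```

>>> {"method": "step_arm", "body": {"moves": [0,0,0,0,0,0,-1,0,0,0,0,0,0,-1,0,0,0,0,0,0,-1,0,0,0,0,0,0,-1,0,0,0,0,0,0,-1,0,0,0,0,0,0,-1,0,0,0,0,0,0,-1,0,0,0,0,0,0,-1]}}

```text
time: 11.85
tool_pos: [679.3, 7.1, 88.5]
tcp_rot: [3.14, -0.006, 1.056]
contact_force: [-0.7, 1.1, 0.9]
grip_width: 77.8
```

```bash
python3 p.py;python3 - <<'E'
from h import *
cv2.imwrite("pics/w5.png",capture("wrist")[:,:,::-1])
im=cv2.imread("pics/w5.png"); 
s=capture("side")[:,:,::-1]; crop(s,(180,120,310,250),4.5,"pics/s5.png")
E
```

```text
t 11.85 pos [679.3   7.1  88.5] rpy [ 3.1396 -0.0061  1.056 ] F [-0.7  1.1  0.9] w 77.8
```

View pics/w5.png

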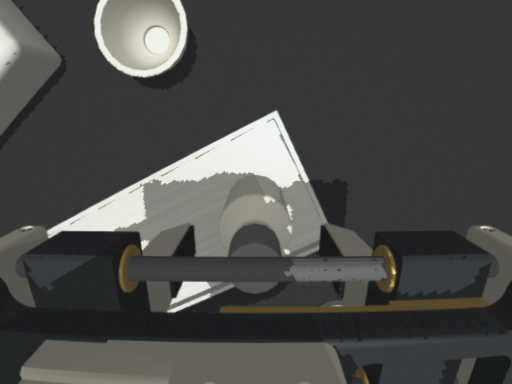

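View pics/s5.png

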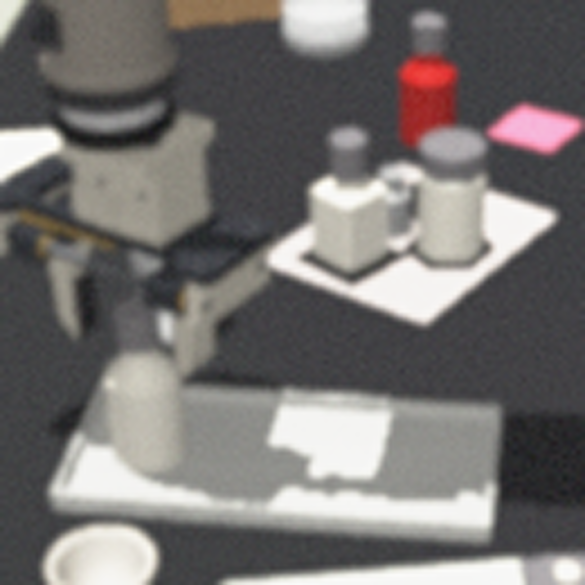

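The bottle stands upright in the tray and is released. Next is the flask.

>>> {"method": "step_arm", "body": {"moves": [0,0,-1,0,0,0,-1,0,0,-1,0,0,0,-1,0,0,-1,0,0,0,-1,0,0,-1,0,0,0,-1,-0.5,0,-1,0,0,0,-1,-1,0,-0.5,0,0,0,-1,-1,0,0,0,0,0,-1,-1,0,0,0,0,0,-1]}}

```text
time: 12.62
tool_pos: [644.0, -52.0, 201.7]
tcp_rot: [-3.141, -0.006, 1.062]
contact_force: [-0.4, 0.1, -0.3]
grip_width: 91.9
```

```bash
python3 p.py 559 -260.3 170 1.05 -1
```

```text
t 12.62 pos [644.  -52.  201.7] rpy [-3.1414 -0.0059  1.062 ] F [-0.4  0.1 -0.3] w 91.9
-1,0.12,0.14,0,-0.08,0.17,-1, -1,0.13,0.14,0,0,0,-1, -1,0.13,0.14,0,0,0,-1, -1,0.14,0.14,0,0,0,-1, -1,0.13,0.14,0,0,0,-1, -1,0.14,0.14,0,0,0,-1, -1,0.13,0.14,0,0,0,-1, -1,0.14,0.14,0,0,0,-1

-1,0.13,0.14,0,0,0,-1, -1,0.14,0.15,0,0,0,-1, -1,0.13,0.14,0,0,0,-1, -0.15,0.02,0.02,0,0,0,-1
```

>>> {"method": "step_arm", "body": {"moves": [-1,0.1,0,0,-0.1,0.2,-1,-1,0.1,0.1,0,0,0,-1,-1,0.1,0.1,0,0,0,-1,-1,0.1,0.1,0,0,0,-1,-1,0.1,0.1,0,0,0,-1,-1,0.1,0.1,0,0,0,-1,-1,0.1,0.1,0,0,0,-1,-1,0.1,0.1,0,0,0,-1]}}

```text
time: 13.28
tool_pos: [575.1, -205.0, 190.3]
tcp_rot: [3.136, 0.0, 1.049]
contact_force: [0.9, 0.5, 0.5]
grip_width: 91.5
```

```bash
python3 p.py 559 -260.3 150 1.05 -1
```

```text
t 13.28 pos [ 575.1 -205.   190.3] rpy [3.1363e+00 1.0000e-04 1.0493e+00] F [0.9 0.5 0.5] w 91.5
-1,0.24,0.72,0.08,0,-0.01,-1, -1,0.24,0.72,0,0,0,-1, -0.8,0.2,0.58,0,0,0,-1
```

>>> {"method": "step_arm", "body": {"moves": [-1,0.25,0.5,0.1,0,0,-1,-1,0.25,0.5,0,0,0,-1,-0.7,0.2,0.5,0,0,0,-1,0,0,0.3,0,0,0,-1,0,0,0,0,0,0,-1]}}

```text
time: 13.7
tool_pos: [557.8, -265.1, 153.4]
tcp_rot: [3.142, 0.001, 1.045]
contact_force: [-0.0, 0.9, -0.5]
grip_width: 91.9
```

```bash
python3 p.py 559 -260.3 79 1.05 -1
```

```text
t 13.70 pos [ 557.8 -265.1  153.4] rpy [3.1416e+00 7.0000e-04 1.0446e+00] F [-0.   0.9 -0.5] w 91.9
0.06,-0.02,1,0,0.01,-0.08,-1, 0.06,-0.02,1,0,0,0,-1, 0.07,-0.02,1,0,0,0,-1, 0.05,-0.01,0.72,0,0,0,-1
```

>>> {"method": "step_arm", "body": {"moves": [0.2,-0.05,0.6,0,0,0,-1,0,0,0.8,0,0,0,-1,0,0,0.8,0,0,0,-1,0,0,0.8,0,0,0,-1,0,0,0.6,0,0,0,-1]}}

```text
time: 14.12
tool_pos: [563.3, -257.6, 83.1]
tcp_rot: [3.134, -0.001, 1.047]
contact_force: [0.6, -0.3, 0.1]
grip_width: 91.7
```

```bash
python3 p.py 559 -260.3 79 1.05 -1
python3 - <<'E'
from h import *
cv2.imwrite("pics/w6.png",capture("wrist")[:,:,::-1])
E
```

```text
t 14.12 pos [ 563.3 -257.6   83.1] rpy [ 3.1336e+00 -1.0000e-03  1.0474e+00] F [ 0.6 -0.3  0.1] w 91.7
-0.23,-0.12,0.2,0.11,-0.01,-0.04,-1
```

View pics/w6.png

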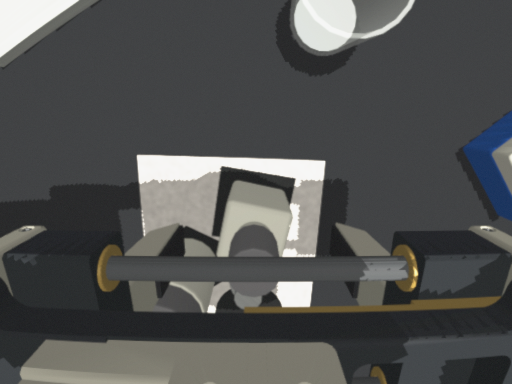

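The flask cap is between the fingers at about (253,260), and the left finger is clear of the jar.

>>> {"method": "step_arm", "body": {"moves": [-0.2,-0.1,0.2,0.1,0,0,-1,0,0,0,0,0,0,0.8,0,0,0,0,0,0,1,0,0,0,0,0,0,1,0,0,0,0,0,0,1,0,0,0,0,0,0,1,0,0,0,0,0,0,1,0,0,0,0,0,0,1]}}

```text
time: 14.83
tool_pos: [561.0, -257.4, 80.3]
tcp_rot: [3.14, -0.002, 1.051]
contact_force: [0.3, -0.5, 0.1]
grip_width: 49.7
```

>>> {"method": "step_arm", "body": {"moves": [0,0,0,0,0,0,1,0,0,0,0,0,0,1,0,0,0,0,0,0,1,0,0,0,0,0,0,1,0,0,0,0,0,0,1]}}

```text
time: 15.25
tool_pos: [561.2, -257.7, 80.9]
tcp_rot: [3.14, -0.002, 1.05]
contact_force: [-0.0, 0.7, 0.8]
grip_width: 29.4
```

>>> {"method": "step_arm", "body": {"moves": [0,0,-0.3,0,0,0,1,0,0,-0.6,0,0,0,1,0,0,-1,0,0,0,1,0,0,-1,0,0,0,1,0,0,-1,0,0,0,1,0.4,0,-0.5,0,0,0,1,0.8,0.4,0,0,0,0,1,0.8,0.4,0,0,0,0,1]}}

```text
time: 15.92
tool_pos: [591.8, -231.9, 173.6]
tcp_rot: [-3.137, -0.001, 1.046]
contact_force: [0.4, -0.7, -1.6]
grip_width: 29.5
```

```bash
python3 p.py 585 11 160 1.05 1
```

```text
t 15.92 pos [ 591.8 -231.9  173.6] rpy [-3.1372e+00 -1.0000e-03  1.0459e+00] F [ 0.4 -0.7 -1.6] w 29.5
1,-0.62,0.07,-0.06,-0.01,-0.06,1, 1,-0.61,0.07,0,0,0,1, 1,-0.61,0.07,0,0,0,1, 1,-0.61,0.06,0,0,0,1, 1,-0.61,0.07,0,0,0,1, 1,-0.61,0.06,0,0,0,1, 1,-0.61,0.07,0,0,0,1, 1,-0.61,0.06,0,0,0,1

1,-0.61,0.07,0,0,0,1, 1,-0.62,0.06,0,0,0,1, 0.36,-0.22,0.03,0,0,0,1
```

>>> {"method": "step_arm", "body": {"moves": [1,-0.6,0,-0.05,0,-0.05,1,1,-0.6,0,0,0,0,1,1,-0.6,0,0,0,0,1,1,-0.6,0,0,0,0,1,1,-0.6,0,0,0,0,1,1,-0.6,0,0,0,0,1,1,-0.6,0,0,0,0,1,1,-0.6,0,0,0,0,1]}}

```text
time: 16.58
tool_pos: [590.1, -40.6, 175.8]
tcp_rot: [3.139, -0.001, 1.045]
contact_force: [0.9, 0.7, -0.8]
grip_width: 29.6
```

```bash
python3 p.py 585 11 140 1.05 1
```

```text
t 16.58 pos [590.1 -40.6 175.8] rpy [ 3.1391e+00 -6.0000e-04  1.0449e+00] F [ 0.9  0.7 -0.8] w 29.6
1,-0.72,0.85,0.04,-0.01,-0.07,1, 1,-0.71,0.85,0,0,0,1, 0.11,-0.08,0.09,0,0,0,1
```

>>> {"method": "step_arm", "body": {"moves": [1,-0.7,0,0,0,-0.1,1,0.9,-0.6,0.3,0,0,0,1,0,0,0.6,0,0,0,1,0,0,0.8,0,0,0,1,0,0,0.8,0,0,0,1,0,0,0,0,0,0,1]}}

```text
time: 17.08
tool_pos: [585.9, 14.6, 127.4]
tcp_rot: [3.137, -0.003, 1.06]
contact_force: [-0.5, 0.4, -1.6]
grip_width: 29.4
```

```bash
python3 p.py 585 11 83 1.05 1 0.5
```

```text
t 17.08 pos [585.9  14.6 127.4] rpy [ 3.1373 -0.0032  1.0597] F [-0.5  0.4 -1.6] w 29.4
-0.04,0.01,0.5,0.06,-0.05,0.14,1, -0.04,0.01,0.5,0,0,0,1, -0.04,0.01,0.5,0,0,0,1, -0.04,0.01,0.5,0,0,0,1, -0.02,0.01,0.22,0,0,0,1
```

>>> {"method": "step_arm", "body": {"moves": [-0.1,0,0.6,0.05,-0.05,0.1,1,0,0,0.6,0,0,0,1,0,0,0.6,0,0,0,1,0,0,0.3,0,0,0,1,0,0,0.1,0,0,0,1,0,0,0,0,0,0,1]}}

```text
time: 17.58
tool_pos: [586.2, 11.3, 83.2]
tcp_rot: [3.139, 0.0, 1.05]
contact_force: [-0.1, -0.4, -0.0]
grip_width: 29.2
```

>>> {"method": "step_arm", "body": {"moves": [0,0,0.15,0,0,0,1,0,0,0.1,0,0,0,1,0,0,0,0,0,0,1]}}

```text
time: 17.83
tool_pos: [587.2, 10.8, 79.3]
tcp_rot: [3.137, -0.001, 1.049]
contact_force: [-0.7, 0.1, -0.5]
grip_width: 29.5
```

>>> {"method": "step_arm", "body": {"moves": [0,0,0.1,0,0,0,1,0,0,0.05,0,0,0,1]}}

```text
time: 18.0
tool_pos: [588.1, 10.7, 78.8]
tcp_rot: [3.134, -0.002, 1.049]
contact_force: [-2.9, 0.6, 3.1]
grip_width: 29.6
```

>>> {"method": "step_arm", "body": {"moves": [0,0,0,0,0,0,-1,0,0,0,0,0,0,-1,0,0,0,0,0,0,-1,0,0,0,0,0,0,-1,0,0,0,0,0,0,-1,0,0,0,0,0,0,-1,0,0,-0.5,0,0,0,-1,0,0,-0.8,0,0,0,-1]}}

```text
time: 18.67
tool_pos: [587.0, 10.9, 104.3]
tcp_rot: [3.137, -0.001, 1.049]
contact_force: [-0.3, -0.2, -0.1]
grip_width: 77.9
```

>>> {"method": "step_arm", "body": {"moves": [0,0,-1,0,0,0,-1,0,0,-1,0,0,0,-1,0,0,-1,0,0,0,-1,0,0,-1,0.1,0,0,-1,-1,0,0,0,0,0,-1,-1,0,0,0,0,0,-1,-1,0,0,0,0,0,-1,-1,0,0,0,0,0,-1]}}

```text
time: 19.33
tool_pos: [548.7, -57.3, 197.6]
tcp_rot: [3.134, -0.005, 1.055]
contact_force: [0.1, 0.3, -0.1]
grip_width: 92.1
```

```bash
python3 p.py 477 -277.5 150 1.05 -1;python3 - <<'E'
from h import *
cv2.imwrite("pics/w7.png",capture("wrist")[:,:,::-1])
E
```

```text
t 19.33 pos [548.7 -57.3 197.6] rpy [ 3.1337 -0.0054  1.0551] F [ 0.1  0.3 -0.1] w 92.1
-1,0.2,0.21,0.11,-0.08,0.07,-1, -1,0.21,0.21,0,0,0,-1, -1,0.21,0.21,0,0,0,-1, -1,0.21,0.21,0,0,0,-1, -1,0.21,0.21,0,0,0,-1, -1,0.21,0.21,0,0,0,-1, -1,0.21,0.21,0,0,0,-1, -1,0.21,0.21,0,0,0,-1

-1,0.21,0.21,0,0,0,-1, -1,0.21,0.21,0,0,0,-1, -1,0.2,0.21,0,0,0,-1, -0.34,0.07,0.07,0,0,0,-1
```

View pics/w7.png

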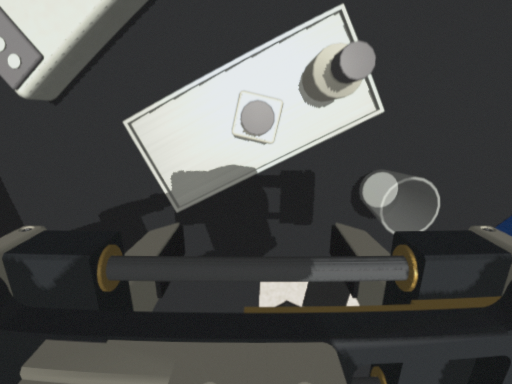

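Both containers stand upright in the tray: the flask at about (257,118) and the bottle at about (340,68). The beaker hasn't moved. Next is the jar.

>>> {"method": "step_arm", "body": {"moves": [-1,0.2,0.1,0.1,-0.1,0.1,-1,-1,0.2,0.1,0,0,0,-1,-1,0.2,0.1,0,0,0,-1,-1,0.2,0.1,0,0,0,-1,-1,0.2,0.1,0,0,0,-1,-1,0.2,0.1,0,0,0,-1,-1,0.2,0.1,0,0,0,-1,-1,0.2,0.1,0,0,0,-1]}}

```text
time: 20.05
tool_pos: [493.7, -219.4, 188.9]
tcp_rot: [3.134, 0.002, 1.048]
contact_force: [-0.1, 0.3, 1.2]
grip_width: 91.8
```

```bash
python3 p.py 477 -277.5 140 1.05 -1
```

```text
t 20.05 pos [ 493.7 -219.4  188.9] rpy [3.1337e+00 1.8000e-03 1.0484e+00] F [-0.1  0.3  1.2] w 91.8
-1,0.24,0.84,0.11,0.03,-0.02,-1, -1,0.25,0.83,0,0,0,-1, -0.93,0.23,0.78,0,0,0,-1
```

>>> {"method": "step_arm", "body": {"moves": [-1,0.25,0.4,0.1,0,0,-1,-1,0.25,0.6,0,0,0,-1,-0.8,0.2,0.6,0,0,0,-1,0,0,0.6,0,0,0,-1,0,0,0,0,0,0,-1]}}

```text
time: 20.47
tool_pos: [476.6, -282.3, 147.6]
tcp_rot: [3.135, 0.003, 1.044]
contact_force: [-0.1, -0.1, -1.1]
grip_width: 91.8
```

```bash
python3 p.py 477 -277.5 74 1.05 -1 0.7
python3 - <<'E'
from h import *
cv2.imwrite("pics/w8.png",capture("wrist")[:,:,::-1])
E
```

```text
t 20.47 pos [ 476.6 -282.3  147.6] rpy [3.135  0.0033 1.0436] F [-0.1 -0.1 -1.1] w 91.8
0.04,-0.02,0.7,0.09,0.05,-0.09,-1, 0.04,-0.02,0.7,0,0,0,-1, 0.04,-0.02,0.7,0,0,0,-1, 0.04,-0.02,0.7,0,0,0,-1, 0.05,-0.02,0.7,0,0,0,-1, 0.01,-0.01,0.18,0,0,0,-1
```

View pics/w8.png

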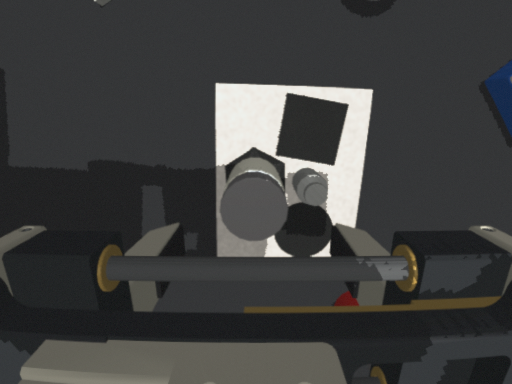

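The jar lid is centred between the fingers at about (254,205). The emptied square pad is at about (312,129) and the round pad at about (302,230).

>>> {"method": "step_arm", "body": {"moves": [0.2,-0.05,0.5,0.1,0,-0.1,-1,0,0,0.7,0,0,0,-1,0,0,0.7,0,0,0,-1,0,0,0.7,0,0,0,-1,0,0,0.7,0,0,0,-1,0,0,0.1,0,0,0,-1]}}

```text
time: 21.02
tool_pos: [483.1, -276.4, 83.1]
tcp_rot: [3.132, 0.004, 1.057]
contact_force: [-0.3, 0.7, -0.8]
grip_width: 91.6
```

```bash
python3 p.py 477 -277.5 74 1.05 -1 0.7
python3 - <<'E'
from h import *
np.set_printoptions(precision=1,suppress=True)
o=dict(tool_pos=np.array([476.6,-282.3,147.6]),tcp_rot=np.array([3.135,0.0033,1.0436]))
t=ground("wrist",[(289,93),(348,102),(335,165),(276,155)],6,o);print(t.mean(0))
t=ground("wrist",[(273,230),(332,230),(302,203),(302,257)],6,o);print(t,t.mean(0))
E
```

```text
t 21.02 pos [ 483.1 -276.4   83.1] rpy [3.132  0.0044 1.0573] F [-0.3  0.7 -0.8] w 91.6
-0.19,-0.24,0.46,0.14,0.06,0.1,-1

[ 559.2 -259.4    6. ]
[[ 466.6 -339.2    6. ]
 [ 526.9 -374.8    6. ]
 [ 511.5 -326.9    6. ]
 [ 479.7 -388.3    6. ]] [ 496.2 -357.3    6. ]
```

>>> {"method": "step_arm", "body": {"moves": [-0.2,-0.25,0.4,0.15,0.05,0.1,-1,0,0,0,0,0,0,1,0,0,0,0,0,0,1,0,0,0,0,0,0,1,0,0,0,0,0,0,1,0,0,0,0,0,0,1,0,0,0,0,0,0,1]}}

```text
time: 21.6
tool_pos: [478.4, -276.8, 77.8]
tcp_rot: [3.139, 0.001, 1.053]
contact_force: [-0.4, 0.5, 1.9]
grip_width: 56.3
```

>>> {"method": "step_arm", "body": {"moves": [0,0,0,0,0,0,1,0,0,0,0,0,0,1,0,0,0,0,0,0,1]}}

```text
time: 21.85
tool_pos: [478.4, -276.8, 78.0]
tcp_rot: [3.139, 0.001, 1.053]
contact_force: [0.0, -0.4, -2.0]
grip_width: 53.5
```

>>> {"method": "step_arm", "body": {"moves": [0,0,-0.3,0,0,0,1,0,0,-0.6,0,0,0,1,0,0,-1,0,0,0,1,0,0,-1,0,0,0,1,0,0,-1,0,0,0,1,0.6,-0.3,-0.5,0,0,0,1,1,-0.5,0,0,0,0,1,1,-0.5,0,0,0,0,1]}}

```text
time: 22.52
tool_pos: [480.5, -218.9, 170.5]
tcp_rot: [3.142, 0.001, 1.047]
contact_force: [-0.2, -0.2, -2.1]
grip_width: 53.5
```

```bash
python3 p.py 495 16 160 1.05 1
```

```text
t 22.52 pos [ 480.5 -218.9  170.5] rpy [3.1415e+00 8.0000e-04 1.0467e+00] F [-0.2 -0.2 -2.1] w 53.5
1,-0.5,0.05,0,0.01,-0.05,1, 1,-0.49,0.05,0,0,0,1, 1,-0.49,0.05,0,0,0,1, 1,-0.49,0.05,0,0,0,1, 1,-0.5,0.05,0,0,0,1, 1,-0.49,0.05,0,0,0,1, 1,-0.5,0.05,0,0,0,1, 1,-0.49,0.05,0,0,0,1

1,-0.5,0.05,0,0,0,1, 1,-0.49,0.05,0,0,0,1, 0.55,-0.27,0.02,0,0,0,1
```

>>> {"method": "step_arm", "body": {"moves": [1,-0.5,0,0,0,0,1,1,-0.5,0,0,0,0,1,1,-0.5,0,0,0,0,1,1,-0.5,0,0,0,0,1,1,-0.5,0,0,0,0,1,1,-0.5,0,0,0,0,1,1,-0.5,0,0,0,0,1,1,-0.5,0,0,0,0,1]}}

```text
time: 23.18
tool_pos: [487.8, -25.3, 171.4]
tcp_rot: [-3.139, -0.001, 1.045]
contact_force: [0.8, 0.2, -1.6]
grip_width: 53.2
```

```bash
python3 p.py 495 16 140 1.05 1
```

```text
t 23.18 pos [487.8 -25.3 171.4] rpy [-3.1394e+00 -8.0000e-04  1.0455e+00] F [ 0.8  0.2 -1.6] w 53.2
1,-0.37,0.8,-0.03,-0.01,-0.06,1, 0.97,-0.35,0.77,0,0,0,1
```

>>> {"method": "step_arm", "body": {"moves": [1,-0.4,0,0,0,-0.05,1,0.8,-0.3,0.4,0,0,0,1,0,0,0.8,0,0,0,1,0,0,0.8,0,0,0,1,0,0,0.8,0,0,0,1,0,0,0.4,0,0,0,1,0,0,0,0,0,0,1]}}

```text
time: 23.77
tool_pos: [490.0, 26.4, 106.5]
tcp_rot: [-3.138, -0.004, 1.058]
contact_force: [0.4, 0.1, -1.0]
grip_width: 53.7
```

```bash
python3 p.py 495 14 79 1.05 1 0.5
```

```text
t 23.77 pos [490.   26.4 106.5] rpy [-3.1384 -0.0038  1.058 ] F [ 0.4  0.1 -1. ] w 53.7
-0.15,0.19,0.5,-0.05,-0.05,0.11,1, -0.15,0.19,0.5,0,0,0,1, -0.12,0.14,0.37,0,0,0,1
```

>>> {"method": "step_arm", "body": {"moves": [-0.35,0.4,0.2,0,0,0.1,1,0,0.1,0.5,0,0,0,1,0,0,0.5,0,0,0,1,0,0,0.1,0,0,0,1,0,0,0,0,0,0,1]}}

```text
time: 24.18
tool_pos: [497.3, 13.6, 80.5]
tcp_rot: [3.141, -0.005, 1.049]
contact_force: [-0.0, 0.5, -1.2]
grip_width: 53.8
```

>>> {"method": "step_arm", "body": {"moves": [0,0,0.15,0,-0.05,0,1,0,0,0.1,0,0,0,1,0,0,0,0,0,0,1]}}

```text
time: 24.43
tool_pos: [498.3, 12.9, 76.1]
tcp_rot: [3.139, -0.002, 1.047]
contact_force: [0.0, -0.2, -0.8]
grip_width: 53.6
```

>>> {"method": "step_arm", "body": {"moves": [0,0,0.1,0,0,0,1,0,0,0.05,0,0,0,1]}}

```text
time: 24.6
tool_pos: [498.9, 13.3, 75.8]
tcp_rot: [3.138, -0.004, 1.048]
contact_force: [-1.5, -0.4, 1.9]
grip_width: 53.2
```

Contact with the tray floor. I'm releasing the jar.

>>> {"method": "step_arm", "body": {"moves": [0,0,0,0,0,0,-1,0,0,0,0,0,0,-1,0,0,0,0,0,0,-1,0,0,0,0,0,0,-1,0,0,0,0,0,0,-1,0,0,-0.3,0,0,0,-1,0,0,-0.8,0,0,0,-1,0,0,-1,0,0,0,-1]}}

```text
time: 25.27
tool_pos: [497.3, 13.6, 117.4]
tcp_rot: [-3.142, -0.002, 1.048]
contact_force: [0.6, -0.6, 0.5]
grip_width: 91.7
```

>>> {"method": "step_arm", "body": {"moves": [0,0,-1,0,0,0,-1,0,0,-1,0,0,0,-1,0,0,-1,0,0,0,-1,-1,0,-0.5,0,0,0,-1,-1,0,0,0,0,0,-1,-1,0,0,0,0,0,-1,-1,0,0,0,0,0,-1,-1,0,0,0,0,0,-1]}}

```text
time: 25.93
tool_pos: [449.0, -73.8, 198.1]
tcp_rot: [3.131, -0.006, 1.054]
contact_force: [0.7, -0.2, -0.3]
grip_width: 91.6
```

```bash
python3 - <<'E'
from h import *
cv2.imwrite("pics/w9.png",capture("wrist")[:,:,::-1])
E
python3 p.py 526 -306 150 1.05 -1
```

```text
t 25.98 pos [447.6 -76.1 198. ] rpy [ 3.1318 -0.0038  1.0531] F [ 0.1 -1.   0.1] w 92.2
-0.89,1,0.27,0.14,-0.05,0.04,-1, -0.88,1,0.26,0,0,0,-1, -0.88,1,0.26,0,0,0,-1, -0.88,1,0.26,0,0,0,-1, -0.88,1,0.26,0,0,0,-1, -0.88,1,0.27,0,0,0,-1, -0.88,1,0.26,0,0,0,-1, -0.88,1,0.27,0,0,0,-1

-0.88,1,0.26,0,0,0,-1, -0.1,0.11,0.03,0,0,0,-1
```

View pics/w9.png

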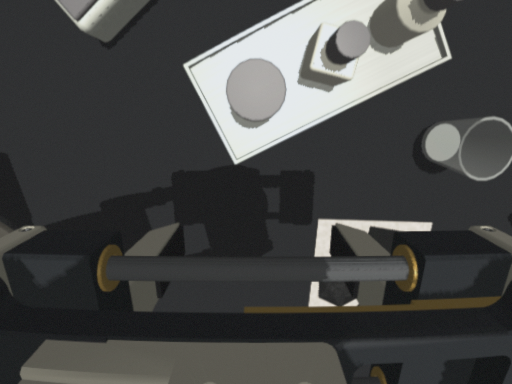

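All three containers stand in the tray: jar (256,90), flask (348,40), bottle (425,5). Next is the weight.

>>> {"method": "step_arm", "body": {"moves": [-0.9,1,0.2,0.1,0,0,-1,-0.9,1,0.2,0,0,0,-1,-0.9,1,0.2,0,0,0,-1,-0.9,1,0.2,0,0,0,-1,-0.9,1,0.2,0,0,0,-1,-0.9,1,0.2,0,0,0,-1,-0.9,1,0.2,0,0,0,-1,-0.9,1,0.2,0,0,0,-1]}}

```text
time: 26.65
tool_pos: [516.0, -286.3, 169.4]
tcp_rot: [3.136, -0.006, 1.055]
contact_force: [-0.4, -0.2, -0.1]
grip_width: 91.6
```

```bash
python3 p.py 526.5 -306 80 1.05 -1
```

```text
t 26.65 pos [ 516.  -286.3  169.4] rpy [ 3.1362 -0.0056  1.0547] F [-0.4 -0.2 -0.1] w 91.6
-0.14,0.21,1,0.08,-0.08,0.07,-1, -0.13,0.21,1,0,0,0,-1, -0.13,0.21,1,0,0,0,-1, -0.14,0.21,1,0,0,0,-1, -0.06,0.1,0.47,0,0,0,-1
```

>>> {"method": "step_arm", "body": {"moves": [-0.6,0.9,0.2,0.1,-0.1,0.1,-1,0,0,0.8,0,0,0,-1,0,0,0.8,0,0,0,-1,0,0,0.8,0,0,0,-1,0,0,0.8,0,0,0,-1,0,0,0,0,0,0,-1]}}

```text
time: 27.15
tool_pos: [527.5, -314.2, 99.0]
tcp_rot: [3.14, 0.003, 1.04]
contact_force: [-0.1, 1.3, -0.9]
grip_width: 92.0
```

```bash
python3 p.py 526.5 -306 15 1.05 -1 0.7
python3 - <<'E'
from h import *
cv2.imwrite("pics/w10.png",capture("wrist")[:,:,::-1])
E
```

```text
t 27.15 pos [ 527.5 -314.2   99. ] rpy [3.1403 0.0032 1.0402] F [-0.1  1.3 -0.9] w 92.0
0.06,-0.04,0.7,0.02,0.05,-0.14,-1, 0.05,-0.04,0.7,0,0,0,-1, 0.06,-0.04,0.7,0,0,0,-1, 0.05,-0.04,0.7,0,0,0,-1, 0.06,-0.05,0.7,0,0,0,-1, 0.05,-0.04,0.7,0,0,0,-1
```

View pics/w10.png

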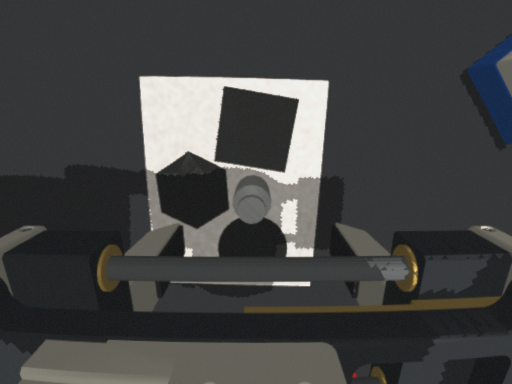

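Run:
```python
from h import *
np.set_printoptions(precision=1,suppress=True)
o=dict(tool_pos=np.array([527.5,-314.2,99.0]),tcp_rot=np.array([3.1403,0.0032,1.0402]))
crop("pics/w10.png",(120,60,360,290),3,"pics/w10c.png")
print(ground("wrist",[(252,209)],59,o))
```

```text
[[ 528.  -305.9   59. ]]
```

View pics/w10c.png

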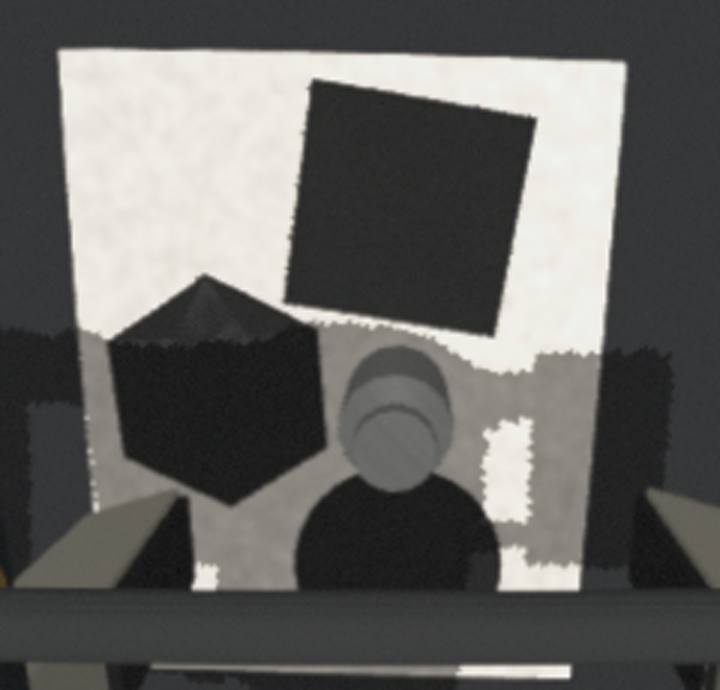

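```bash
python3 - <<'E'
from h import *
np.set_printoptions(precision=1,suppress=True)
o=dict(tool_pos=np.array([527.5,-314.2,99.0]),tcp_rot=np.array([3.1403,0.0032,1.0402]))
c=lambda *p:[(120+(u+.5)/3-.5,60+(v+.5)/3-.5) for u,v in p]
for q in (c((310,79),(537,118),(495,335),(285,302)),c((204,275),(317,330),(326,446),(231,505),(125,455),(110,340)),c((295,560),(499,560))):
    t=ground("wrist",q,6,o);print(t,t.mean(0))
print(ground("wrist",c((396,449)),59,o))
E
python3 p.py 527 -306 15 1.05 -1 0.7
```

```text
[[ 553.3 -212.9    6. ]
 [ 604.3 -255.2    6. ]
 [ 562.8 -305.     6. ]
 [ 512.4 -263.6    6. ]] [ 558.2 -259.2    6. ]
[[ 495.7 -244.1    6. ]
 [ 516.3 -275.9    6. ]
 [ 498.6 -309.3    6. ]
 [ 460.8 -310.9    6. ]
 [ 440.7 -279.     6. ]
 [ 458.9 -245.7    6. ]] [ 478.5 -277.5    6. ]
[[ 468.2 -338.3    6. ]
 [ 527.1 -372.9    6. ]] [ 497.7 -355.6    6. ]
[[ 527.6 -306.    59. ]]
t 27.20 pos [ 528.2 -314.6  100.6] rpy [3.1383 0.0035 1.0404] F [0.8 0.1 0. ] w 91.6
0.06,-0.05,0.7,0.05,0.05,-0.14,-1, 0.06,-0.04,0.7,0,0,0,-1, 0.06,-0.04,0.7,0,0,0,-1, 0.05,-0.04,0.7,0,0,0,-1, 0.06,-0.05,0.7,0,0,0,-1, 0.05,-0.04,0.7,0,0,0,-1, 0.01,-0.01,0.08,0,0,0,-1
```

>>> {"method": "step_arm", "body": {"moves": [0.35,-0.2,0.5,0,0,-0.1,-1,0,0,0.7,0,0,0,-1,0,0,0.7,0,0,0,-1,0,0,0.7,0,0,0,-1,0,0,0.7,0,0,0,-1,0,0,0.5,0,0,0,-1]}}

```text
time: 27.7
tool_pos: [534.4, -309.8, 33.3]
tcp_rot: [3.122, 0.005, 1.048]
contact_force: [0.6, -0.3, 0.2]
grip_width: 92.0
```

```bash
python3 p.py 527 -306 16 1.05 -1 0.7
```

```text
t 27.70 pos [ 534.4 -309.8   33.3] rpy [3.1218 0.0054 1.0483] F [ 0.6 -0.3  0.2] w 92.0
-0.01,-0.36,0.7,0.28,0.08,-0.02,-1, -0.01,-0.07,0.16,0,0,0,-1
```

>>> {"method": "step_arm", "body": {"moves": [0,-0.4,0.6,0.3,0.1,0,-1,0,0,0.2,0,0,0,-1,0,0,0,0,0,0,-1]}}

```text
time: 27.95
tool_pos: [527.6, -305.6, 16.6]
tcp_rot: [-3.139, -0.002, 1.049]
contact_force: [0.2, 0.4, 1.6]
grip_width: 91.8
```

```bash
python3 p.py 527 -306 16 1.05 -1 0.7
```

```text
t 27.95 pos [ 527.6 -305.6   16.6] rpy [-3.1389e+00 -2.2000e-03  1.0488e+00] F [0.2 0.4 1.6] w 91.8
-0.03,-0.02,0.03,-0.04,-0.03,-0.02,-1
```

>>> {"method": "step_arm", "body": {"moves": [0,0,0.15,0,0,0,0,0,0,0,0,0,0,1,0,0,0,0,0,0,1,0,0,0,0,0,0,1,0,0,0,0,0,0,1,0,0,0,0,0,0,1,0,0,0,0,0,0,1,0,0,0,0,0,0,1]}}

```text
time: 28.62
tool_pos: [529.2, -306.9, 16.6]
tcp_rot: [3.139, -0.002, 1.049]
contact_force: [0.3, -0.1, 0.4]
grip_width: 43.3
```

>>> {"method": "step_arm", "body": {"moves": [0,0,0,0,0,0,1,0,0,0,0,0,0,1,0,0,0,0,0,0,1,0,0,0,0,0,0,1,0,0,0,0,0,0,1]}}

```text
time: 29.03
tool_pos: [529.0, -306.8, 16.7]
tcp_rot: [3.14, -0.002, 1.049]
contact_force: [0.3, 0.9, 0.3]
grip_width: 31.1
```

>>> {"method": "step_arm", "body": {"moves": [0,0,-0.4,0,0,0,1,0,0,-0.8,0,0,0,1,0,0,-1,0,0,0,1,0,0,-1,0,0,0,1,0,0,-1,0,0,0,1,0,0,-1,0,0,0,1,0,0,-1,0,0,0,1,0,0,-1,0,0,0,1]}}

```text
time: 29.7
tool_pos: [524.7, -303.8, 161.3]
tcp_rot: [-3.126, -0.004, 1.048]
contact_force: [1.0, -0.4, -1.7]
grip_width: 31.2
```

>>> {"method": "step_arm", "body": {"moves": [0,0,-1,0,0,0,1,0,0,-1,0,0,0,1,0.5,-0.3,-1,0,0,0,1,1,-0.7,-0.3,0,0,0,1,1,-0.7,0,0,0,0,1,1,-0.7,0,0,0,0,1,1,-0.7,0,0,0,0,1,1,-0.7,0,0,0,0,1]}}

```text
time: 30.37
tool_pos: [513.9, -171.7, 239.4]
tcp_rot: [-3.136, -0.002, 1.041]
contact_force: [0.1, 0.1, -2.4]
grip_width: 31.1
```

```bash
python3 p.py 504 271 225 1.05 1
```

```text
t 30.37 pos [ 513.9 -171.7  239.4] rpy [-3.1359e+00 -2.3000e-03  1.0410e+00] F [ 0.1  0.1 -2.4] w 31.1
1,-0.62,0.04,-0.08,-0.03,-0.13,1, 1,-0.6,0.04,0,0,0,1, 1,-0.6,0.04,0,0,0,1, 1,-0.6,0.04,0,0,0,1, 1,-0.6,0.04,0,0,0,1, 1,-0.6,0.04,0,0,0,1, 1,-0.6,0.04,0,0,0,1, 1,-0.6,0.04,0,0,0,1

1,-0.61,0.04,0,0,0,1, 1,-0.6,0.04,0,0,0,1, 1,-0.61,0.04,0,0,0,1, 1,-0.6,0.04,0,0,0,1, 1,-0.61,0.04,0,0,0,1, 1,-0.6,0.04,0,0,0,1, 1,-0.61,0.03,0,0,0,1, 1,-0.6,0.04,0,0,0,1

1,-0.61,0.03,0,0,0,1, 1,-0.6,0.04,0,0,0,1, 0.95,-0.58,0.03,0,0,0,1
```

>>> {"method": "step_arm", "body": {"moves": [1,-0.6,0,-0.1,0,-0.1,1,1,-0.6,0,0,0,0,1,1,-0.6,0,0,0,0,1,1,-0.6,0,0,0,0,1,1,-0.6,0,0,0,0,1,1,-0.6,0,0,0,0,1,1,-0.6,0,0,0,0,1,1,-0.6,0,0,0,0,1]}}

```text
time: 31.03
tool_pos: [506.2, 25.1, 242.4]
tcp_rot: [-3.141, -0.002, 1.047]
contact_force: [0.5, 0.3, -2.6]
grip_width: 31.0
```

>>> {"method": "step_arm", "body": {"moves": [1,-0.6,0,0,0,0,1,1,-0.6,0,0,0,0,1,1,-0.6,0,0,0,0,1,1,-0.6,0,0,0,0,1,1,-0.6,0,0,0,0,1,1,-0.6,0,0,0,0,1,1,-0.6,0,0,0,0,1,1,-0.6,0,0,0,0,1]}}

```text
time: 31.7
tool_pos: [498.5, 221.2, 245.1]
tcp_rot: [-3.14, -0.001, 1.048]
contact_force: [0.4, -0.2, -2.3]
grip_width: 31.1
```

```bash
python3 p.py 504 271 150 1.05 1
```

```text
t 31.70 pos [498.5 221.2 245.1] rpy [-3.1397e+00 -1.2000e-03  1.0476e+00] F [ 0.4 -0.2 -2.3] w 31.1
0.48,-0.21,1,-0.03,-0.02,-0.03,1, 0.48,-0.21,1,0,0,0,1, 0.48,-0.21,1,0,0,0,1, 0.49,-0.21,1,0,0,0,1, 0.36,-0.16,0.75,0,0,0,1
```

>>> {"method": "step_arm", "body": {"moves": [0.9,-0.35,0,0,0,0,1,0.8,-0.35,0.5,0,0,0,1,0.2,-0.1,0.8,0,0,0,1,0,0,0.8,0,0,0,1,0,0,0.8,0,0,0,1,0,0,0.8,0,0,0,1,0,0,0,0,0,0,1]}}

```text
time: 32.28
tool_pos: [500.7, 270.9, 170.8]
tcp_rot: [-3.139, -0.004, 1.055]
contact_force: [-1.0, -0.9, -2.5]
grip_width: 31.2
```

```bash
python3 p.py 504 271 95 1.05 1
python3 - <<'E'
from h import *
cv2.imwrite("pics/w11.png",capture("wrist")[:,:,::-1])
E
```

```text
t 32.28 pos [500.7 270.9 170.8] rpy [-3.1392 -0.0038  1.0555] F [-1.  -0.9 -2.5] w 31.2
0.02,0.04,1,-0.04,-0.05,0.08,1, 0.02,0.04,1,0,0,0,1, 0.02,0.04,1,0,0,0,1, 0.02,0.02,0.79,0,0,0,1
```

View pics/w11.png

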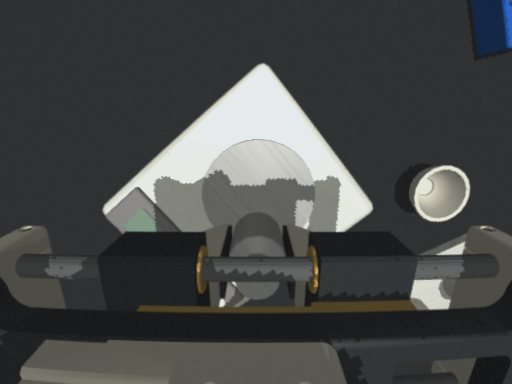

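Run:
```python
from h import *
np.set_printoptions(precision=1,suppress=True)
o=dict(tool_pos=np.array([500.7,270.9,170.8]),tcp_rot=np.array([-3.1392,-0.0038,1.0555]))
q=ground("wrist",[(202,193),(315,193),(258,139),(219,153),(298,153)],73,o);print(q)
from scipy.optimize import least_squares
print(least_squares(lambda x:np.hypot(q[:,0]-x[0],q[:,1]-x[1])-55,[503,272]).x)
```

```text
[[456.4 300.8  73. ]
 [551.5 247.1  73. ]
 [528.7 318.8  73. ]
 [490.9 325.5  73. ]
 [554.8 289.4  73. ]]
[502.4 271.3]
```

>>> {"method": "step_arm", "body": {"moves": [0.1,0.15,0.6,0,-0.05,0.1,1,0,0,0.8,0,0,0,1,0,0,0.8,0,0,0,1,0,0,0.8,0,0,0,1,0,0,0.2,0,0,0,1,0,0,0,0,0,0,1]}}

```text
time: 32.83
tool_pos: [510.1, 272.4, 111.0]
tcp_rot: [3.135, -0.01, 1.045]
contact_force: [0.2, 0.2, -1.3]
grip_width: 30.9
```

```bash
python3 p.py 504 272 90 1.05 1
```

```text
t 32.83 pos [510.1 272.4 111. ] rpy [ 3.1353 -0.0099  1.0452] F [ 0.2  0.2 -1.3] w 30.9
-0.17,-0.25,1,0.09,-0.14,-0.07,1, -0.01,-0.01,0.05,0,0,0,1
```

>>> {"method": "step_arm", "body": {"moves": [-0.2,-0.25,0.3,0.1,-0.1,-0.1,1,0,0,0.4,0,0,0,1,0,0,0.2,0,0,0,1,0,0,0,0,0,0,1]}}

```text
time: 33.17
tool_pos: [505.1, 271.9, 94.2]
tcp_rot: [3.14, -0.006, 1.052]
contact_force: [0.5, 0.7, -3.0]
grip_width: 31.3
```

```bash
python3 p.py 503.5 271 87 1.05 1
```

```text
t 33.17 pos [505.1 271.9  94.2] rpy [ 3.1398 -0.0057  1.0523] F [ 0.5  0.7 -3. ] w 31.3
-0.08,-0.05,0.36,0.02,-0.08,0.03,1
```

>>> {"method": "step_arm", "body": {"moves": [-0.1,-0.05,0.2,0,-0.1,0,1,0,0,0.1,0,0,0,1,0,0,0,0,0,0,1]}}

```text
time: 33.42
tool_pos: [503.6, 270.7, 88.4]
tcp_rot: [3.139, 0.001, 1.052]
contact_force: [-0.7, 0.3, -2.4]
grip_width: 31.2
```

>>> {"method": "step_arm", "body": {"moves": [0,0,0.1,0,0,0,1,0,0,0,0,0,0,1]}}

```text
time: 33.58
tool_pos: [504.0, 270.9, 86.9]
tcp_rot: [3.138, -0.0, 1.052]
contact_force: [0.3, -1.1, -2.6]
grip_width: 30.9
```

>>> {"method": "step_arm", "body": {"moves": [0,0,0.1,0,0,0,1,0,0,0,0,0,0,1]}}

```text
time: 33.75
tool_pos: [504.5, 271.1, 87.3]
tcp_rot: [3.137, -0.002, 1.052]
contact_force: [0.1, -0.4, -2.4]
grip_width: 31.2
```

>>> {"method": "step_arm", "body": {"moves": [0,0,0.15,0,0,0,1,0,0,0.05,0,0,0,1]}}

```text
time: 33.92
tool_pos: [505.4, 271.6, 86.7]
tcp_rot: [3.134, -0.005, 1.052]
contact_force: [-0.9, -1.1, 0.9]
grip_width: 31.1
```

>>> {"method": "step_arm", "body": {"moves": [0,0,0,0,0,0,-1,0,0,0,0,0,0,-1,0,0,0,0,0,0,-1,0,0,0,0,0,0,-1,0,0,0,0,0,0,-1,0,0,0,0,0,0,-1,0,0,-0.3,0,0,0,-1,0,0,-0.6,0,0,0,-1]}}

```text
time: 34.58
tool_pos: [504.7, 271.3, 103.0]
tcp_rot: [3.136, -0.003, 1.052]
contact_force: [-0.6, 0.7, 0.2]
grip_width: 79.7
```

>>> {"method": "step_arm", "body": {"moves": [0,0,-1,0,0,0,-1,0,0,-1,0,0,0,-1,0,0,-1,0,0,0,-1,0,0,-1,0.1,0,0,-1,-1,0,-1,0,0,0,-1,-1,0,-0.5,0,0,0,-1,-1,0,0,0,0,0,-1,-1,0,0,0,0,0,-1]}}

```text
time: 35.25
tool_pos: [465.2, 202.4, 222.3]
tcp_rot: [3.14, -0.007, 1.056]
contact_force: [-0.3, -0.4, 0.2]
grip_width: 91.9
```

```bash
python3 p.py 498 13.6 160 1.05 -1
python3 - <<'E'
from h import *
o=get_obs()
im=capture("wrist")[:,:,::-1];cv2.imwrite("pics/w12.png",im)
print(o["tool_pos"],o["tcp_rot"])
crop(im,(180,30,400,220),3,"pics/w12c.png")
E
```

```text
t 35.25 pos [465.2 202.4 222.3] rpy [ 3.1396 -0.0072  1.056 ] F [-0.3 -0.4  0.2] w 91.9
-1,0.82,0.41,0.03,-0.1,0.09,-1, -1,0.83,0.42,0,0,0,-1, -1,0.83,0.42,0,0,0,-1, -1,0.83,0.42,0,0,0,-1, -1,0.83,0.43,0,0,0,-1, -1,0.83,0.42,0,0,0,-1, -1,0.83,0.43,0,0,0,-1, -0.38,0.32,0.16,0,0,0,-1

[465.20919179 202.42447363 222.28446924] [ 3.13960881 -0.00715288  1.05601713]
```

View pics/w12.png

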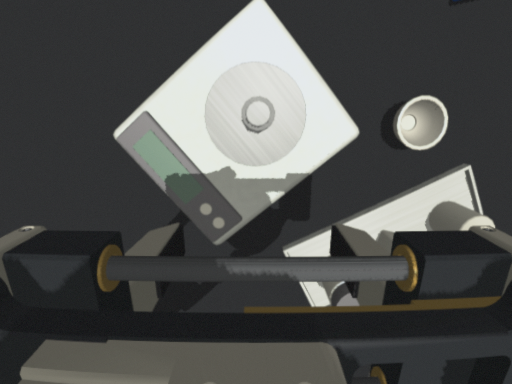

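View pics/w12c.png

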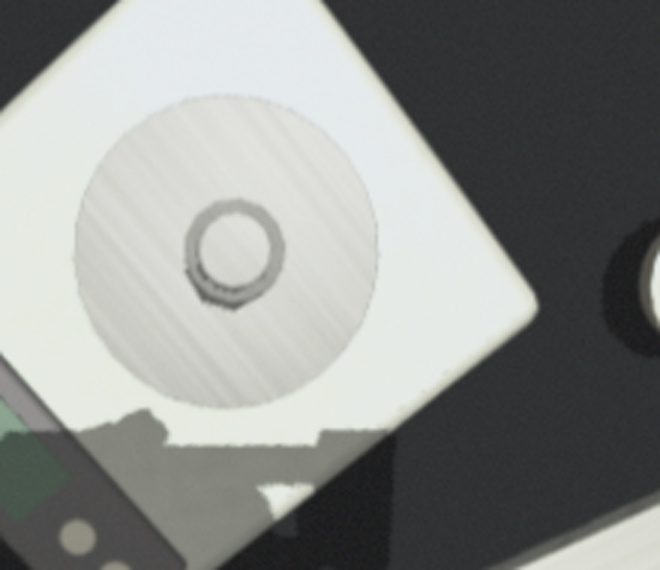

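```bash
python3 - <<'E'
from h import *
o=dict(tool_pos=np.array([465.2,202.42,222.28]),tcp_rot=np.array([3.1396,-0.00715,1.056]))
c=lambda *p:[(180+(u+.5)/3-.5,30+(v+.5)/3-.5) for u,v in p]
print(ground("wrist",c((235,248)),129,o),ground("wrist",c((226,251)),73,o))
E
python3 p.py 490 10 230 1.05 -1
```

```text
[[505.27530951 270.97651699 129.        ]] [[502.80295668 272.33679777  73.        ]]
t 35.30 pos [463.6 200.  222.4] rpy [ 3.1399 -0.0048  1.0554] F [ 0.6 -0.9  0.4] w 91.9
-1,0.77,-0.05,0.02,-0.07,0.08,-1, -1,0.77,-0.05,0,0,0,-1, -1,0.77,-0.05,0,0,0,-1, -1,0.78,-0.05,0,0,0,-1, -1,0.77,-0.05,0,0,0,-1, -1,0.78,-0.05,0,0,0,-1, -1,0.77,-0.05,0,0,0,-1, -0.58,0.46,-0.03,0,0,0,-1
```

The weight stands about 3 mm from the pan centre. Now I'm putting the containers back, starting with the jar.

>>> {"method": "step_arm", "body": {"moves": [-1,0.8,0,0,-0.1,0.1,-1,-1,0.8,0,0,0,0,-1,-1,0.8,0,0,0,0,-1,-1,0.8,0,0,0,0,-1,-1,0.8,0,0,0,0,-1,-1,0.8,0.2,0,0,0,-1,-0.9,0.7,0.5,0,0,0,-1,0,0,0.5,0,0,0,-1]}}

```text
time: 35.97
tool_pos: [492.0, 17.8, 204.7]
tcp_rot: [3.131, -0.003, 1.051]
contact_force: [-0.1, -0.3, 0.4]
grip_width: 91.7
```

```bash
python3 p.py 498.5 13.3 140 1.05 -1
```

```text
t 35.97 pos [492.   17.8 204.7] rpy [ 3.1306e+00 -2.7000e-03  1.0505e+00] F [-0.1 -0.3  0.4] w 91.7
-0.01,0.11,1,0.16,-0.04,0.01,-1, -0.01,0.12,1,0,0,0,-1, -0.01,0.13,1,0,0,0,-1, -0.01,0.03,0.24,0,0,0,-1
```

>>> {"method": "step_arm", "body": {"moves": [0,0.4,0.6,0.15,0,0,-1,0,0,0.9,0,0,0,-1,0,0,0.9,0,0,0,-1,0,0,0.5,0,0,0,-1,0,0,0,0,0,0,-1]}}

```text
time: 36.38
tool_pos: [500.0, 11.0, 145.2]
tcp_rot: [3.14, -0.003, 1.045]
contact_force: [-0.3, 0.8, -0.2]
grip_width: 92.1
```

```bash
python3 p.py 498.5 13.3 76 1.05 -1 0.7;python3 - <<'E'
from h import *
cv2.imwrite("pics/w13.png",capture("wrist")[:,:,::-1])
E
```

```text
t 36.38 pos [500.   11.  145.2] rpy [ 3.1403 -0.0032  1.045 ] F [-0.3  0.8 -0.2] w 92.1
0.01,-0.03,0.7,0.02,-0.05,-0.07,-1, 0.01,-0.02,0.7,0,0,0,-1, 0.01,-0.03,0.7,0,0,0,-1, 0.02,-0.02,0.7,0,0,0,-1, 0.01,-0.02,0.66,0,0,0,-1
```

View pics/w13.png

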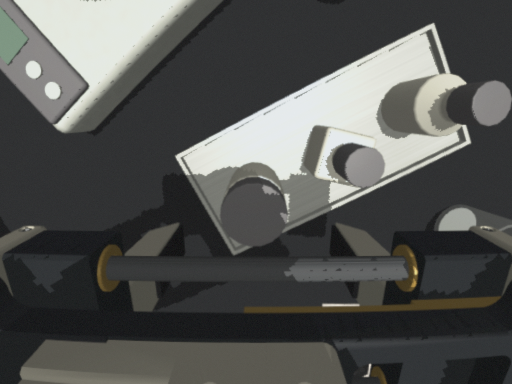

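The jar lid is centred at about (254,208), so I'm descending.

>>> {"method": "step_arm", "body": {"moves": [0,-0.1,0.7,0,-0.05,-0.1,-1,0,0,0.7,0,0,0,-1,0,0,0.7,0,0,0,-1,0,0,0.7,0,0,0,-1,0,0,0.5,0,0,0,-1]}}

```text
time: 36.85
tool_pos: [504.3, 12.0, 85.4]
tcp_rot: [3.126, -0.005, 1.053]
contact_force: [-0.4, -0.1, 0.4]
grip_width: 91.5
```

```bash
python3 p.py 498.5 13.3 76 1.05 -1 0.7
```

```text
t 36.85 pos [504.3  12.   85.4] rpy [ 3.1265 -0.0054  1.0532] F [-0.4 -0.1  0.4] w 91.5
-0.09,-0.29,0.47,0.22,-0.08,0.05,-1
```

>>> {"method": "step_arm", "body": {"moves": [-0.1,-0.3,0.4,0.2,-0.1,0,-1,0,0,0.05,0,0,0,-1,0,0,0,0,0,0,-1]}}

```text
time: 37.1
tool_pos: [498.0, 13.5, 76.0]
tcp_rot: [-3.141, 0.002, 1.053]
contact_force: [-0.2, -0.6, 1.1]
grip_width: 91.7
```

```bash
python3 p.py 498.5 13.3 76 1.05 -1 0.7
```

```text
t 37.10 pos [498.   13.5  76. ] rpy [-3.1411e+00  2.4000e-03  1.0535e+00] F [-0.2 -0.6  1.1] w 91.7
0,0.03,0,-0.01,0.03,0.05,-1
```

>>> {"method": "step_arm", "body": {"moves": [0,0,0,0,0,0,1,0,0,0,0,0,0,1,0,0,0,0,0,0,1,0,0,0,0,0,0,1,0,0,0,0,0,0,1,0,0,0,0,0,0,1,0,0,0,0,0,0,1,0,0,0,0,0,0,1]}}

```text
time: 37.77
tool_pos: [499.7, 13.4, 78.9]
tcp_rot: [3.137, 0.0, 1.054]
contact_force: [0.9, -0.1, -1.1]
grip_width: 53.6
```

>>> {"method": "step_arm", "body": {"moves": [0,0,0,0,0,0,1,0,0,-0.3,0,0,0,1,0,0,-0.6,0,0,0,1,0,0,-1,0,0,0,1,0,0,-1,0,0,0,1,0,0,-1,0,0,0,1,0,0,-1,0,0,0,1]}}

```text
time: 38.35
tool_pos: [495.4, 14.0, 176.7]
tcp_rot: [-3.133, 0.006, 1.053]
contact_force: [-0.1, -0.4, -2.4]
grip_width: 53.4
```

```bash
python3 p.py 478.4 -276.8 165 1.05 1
```

```text
t 38.35 pos [495.4  14.  176.7] rpy [-3.1327  0.0059  1.0534] F [-0.1 -0.4 -2.4] w 53.4
-1,0.49,0.05,-0.13,0.08,0.05,1, -1,0.5,0.05,0,0,0,1, -1,0.5,0.04,0,0,0,1, -1,0.5,0.05,0,0,0,1, -1,0.5,0.04,0,0,0,1, -1,0.5,0.05,0,0,0,1, -1,0.5,0.04,0,0,0,1, -1,0.5,0.05,0,0,0,1

-1,0.5,0.04,0,0,0,1, -1,0.5,0.05,0,0,0,1, -1,0.5,0.04,0,0,0,1, -1,0.49,0.05,0,0,0,1, -1,0.5,0.04,0,0,0,1, -0.04,0.02,0,0,0,0,1
```

>>> {"method": "step_arm", "body": {"moves": [-1,0.5,0,-0.1,0.1,0,1,-1,0.5,0,0,0,0,1,-1,0.5,0,0,0,0,1,-1,0.5,0,0,0,0,1,-1,0.5,0,0,0,0,1,-1,0.5,0,0,0,0,1,-1,0.5,0,0,0,0,1,-1,0.5,0,0,0,0,1]}}

```text
time: 39.02
tool_pos: [487.5, -167.5, 185.2]
tcp_rot: [3.134, -0.006, 1.062]
contact_force: [0.5, 0.3, -1.2]
grip_width: 53.5
```

```bash
python3 p.py 478.4 -276.8 165 1.05 1
```

```text
t 39.02 pos [ 487.5 -167.5  185.2] rpy [ 3.1337 -0.0064  1.0615] F [ 0.5  0.3 -1.2] w 53.5
-1,0.45,0.2,0.11,-0.09,0.16,1, -1,0.47,0.2,0,0,0,1, -1,0.47,0.2,0,0,0,1, -1,0.47,0.21,0,0,0,1, -0.97,0.45,0.2,0,0,0,1
```

>>> {"method": "step_arm", "body": {"moves": [-1,0.45,0.1,0.1,-0.1,0.2,1,-1,0.45,0.2,0,0,0,1,-1,0.45,0.3,0,0,0,1,-1,0.45,0.3,0,0,0,1,-0.9,0.4,0.3,0,0,0,1,0,0,0.4,0,0,0,1,0,0,0,0,0,0,1]}}

```text
time: 39.6
tool_pos: [474.4, -284.0, 153.8]
tcp_rot: [3.141, 0.002, 1.042]
contact_force: [-0.7, 0.8, -1.6]
grip_width: 53.6
```

```bash
python3 p.py 478.6 -277.3 100 1.05 1
python3 - <<'E'
from h import *
cv2.imwrite("pics/w14.png",capture("wrist")[:,:,::-1])
E
```

```text
t 39.60 pos [ 474.4 -284.   153.8] rpy [3.1405e+00 1.6000e-03 1.0419e+00] F [-0.7  0.8 -1.6] w 53.6
0.15,0,1,0.02,0.02,-0.12,1, 0.15,0.01,1,0,0,0,1, 0.1,0.01,0.69,0,0,0,1
```

View pics/w14.png

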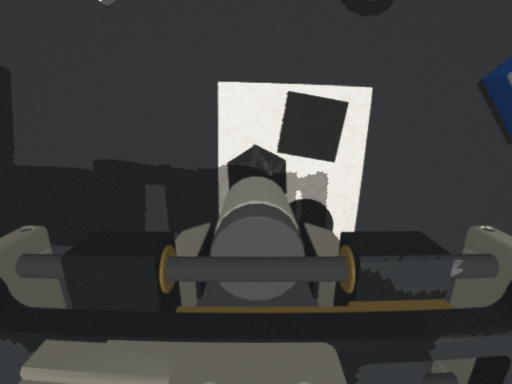

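>>> {"method": "step_arm", "body": {"moves": [0.35,0,0.6,0,0,-0.1,1,0,0,0.8,0,0,0,1,0,0,0.8,0,0,0,1,0,0,0.3,0,0,0,1,0,0,0,0,0,0,1]}}

```text
time: 40.07
tool_pos: [480.4, -274.8, 106.6]
tcp_rot: [3.135, 0.002, 1.053]
contact_force: [0.0, -0.5, -2.1]
grip_width: 53.1
```

```bash
python3 p.py 478.6 -277.3 84 1.05 1
```

```text
t 40.07 pos [ 480.4 -274.8  106.6] rpy [3.1353e+00 1.8000e-03 1.0530e+00] F [ 0.  -0.5 -2.1] w 53.1
-0.13,-0.02,1,0.09,0.03,0.04,1, -0.02,0,0.13,0,0,0,1
```

>>> {"method": "step_arm", "body": {"moves": [-0.15,0,0.5,0.1,0,0.05,1,0,0,0.4,0,0,0,1,0,0,0.1,0,0,0,1,0,0,0,0,0,0,1]}}

```text
time: 40.4
tool_pos: [480.2, -277.1, 87.3]
tcp_rot: [3.14, 0.002, 1.051]
contact_force: [-0.2, -0.6, -1.4]
grip_width: 53.5
```

```bash
python3 p.py 478.6 -277.3 82 1.05 1
```

```text
t 40.40 pos [ 480.2 -277.1   87.3] rpy [3.1399e+00 2.1000e-03 1.0509e+00] F [-0.2 -0.6 -1.4] w 53.5
-0.05,-0.07,0.27,0.02,0.03,0.01,1
```

>>> {"method": "step_arm", "body": {"moves": [-0.05,-0.1,0.2,0,0,0,1,0,0,0.1,0,0,0,1,0,0,0,0,0,0,1]}}

```text
time: 40.65
tool_pos: [478.1, -277.4, 81.4]
tcp_rot: [3.139, 0.002, 1.051]
contact_force: [-0.2, -0.0, -1.9]
grip_width: 53.5
```

>>> {"method": "step_arm", "body": {"moves": [-0.05,0,0.1,0,0,0,1,0,0,0.05,0,0,0,1]}}

```text
time: 40.82
tool_pos: [477.9, -278.3, 80.8]
tcp_rot: [3.137, 0.002, 1.051]
contact_force: [-2.1, 3.1, 3.7]
grip_width: 53.3
```

The jar is on the pad. Releasing, then rising.

>>> {"method": "step_arm", "body": {"moves": [0,0,0,0,0,0,-1,0,0,0,0,0,0,-1,0,0,0,0,0,0,-1,0,0,0,0,0,0,-1,0,0,0,0,0,0,-1,0,0,-0.3,0,0,0,-1,0,0,-0.8,0,0,0,-1,0,0,-1,0,0,0,-1]}}

```text
time: 41.48
tool_pos: [476.5, -277.6, 122.0]
tcp_rot: [-3.141, 0.001, 1.05]
contact_force: [0.6, 0.3, 0.0]
grip_width: 91.6
```

>>> {"method": "step_arm", "body": {"moves": [0,0,-1,0,0,0,-1,0,0,-1,0,0,0,-1,0,0,-1,0,0,0,-1,0.8,0,-0.5,0,0,0,-1,1,-0.2,0,0,0,0,-1,1,-0.2,0,0,0,0,-1,1,-0.2,0,0,0,0,-1,1,-0.2,0,0,0,0,-1]}}

```text
time: 42.15
tool_pos: [512.4, -188.6, 203.7]
tcp_rot: [3.13, 0.003, 1.043]
contact_force: [-0.0, -0.2, 0.4]
grip_width: 92.0
```

```bash
python3 p.py 586.5 10.5 170 1.05 -1
```

```text
t 42.15 pos [ 512.4 -188.6  203.7] rpy [3.1301 0.0035 1.0433] F [-0.  -0.2  0.4] w 92.0
1,-0.17,0.16,0.16,0.05,-0.1,-1, 1,-0.17,0.16,0,0,0,-1, 1,-0.17,0.16,0,0,0,-1, 1,-0.17,0.16,0,0,0,-1, 1,-0.16,0.16,0,0,0,-1, 1,-0.17,0.16,0,0,0,-1, 1,-0.16,0.16,0,0,0,-1, 1,-0.17,0.16,0,0,0,-1

1,-0.16,0.16,0,0,0,-1, 1,-0.17,0.16,0,0,0,-1, 0.48,-0.08,0.08,0,0,0,-1
```

>>> {"method": "step_arm", "body": {"moves": [1,-0.15,0,0.15,0,-0.1,-1,1,-0.15,0.1,0,0,0,-1,1,-0.15,0.1,0,0,0,-1,1,-0.15,0.1,0,0,0,-1,1,-0.15,0.1,0,0,0,-1,1,-0.15,0.1,0,0,0,-1,1,-0.15,0.1,0,0,0,-1,1,-0.15,0.1,0,0,0,-1]}}

```text
time: 42.82
tool_pos: [573.9, -30.3, 193.2]
tcp_rot: [3.136, 0.003, 1.05]
contact_force: [-0.1, 0.0, 0.8]
grip_width: 92.0
```

```bash
python3 p.py 586.5 10.5 150 1.05 -1
```

```text
t 42.82 pos [573.9 -30.3 193.2] rpy [3.1363e+00 3.0000e-03 1.0501e+00] F [-0.1  0.   0.8] w 92.0
0.97,-0.22,1,0.08,0.04,0,-1, 0.97,-0.22,1,0,0,0,-1, 0.15,-0.03,0.15,0,0,0,-1
```

>>> {"method": "step_arm", "body": {"moves": [1,-0.2,0.4,0.1,0.05,0,-1,0.9,-0.2,0.6,0,0,0,-1,0.1,0,0.6,0,0,0,-1,0,0,0.6,0,0,0,-1,0,0,0,0,0,0,-1]}}

```text
time: 43.23
tool_pos: [589.0, 15.5, 149.7]
tcp_rot: [3.141, -0.003, 1.056]
contact_force: [-0.9, 0.7, -0.7]
grip_width: 91.4
```

```bash
python3 p.py 587.5 10.8 79 1.05 -1 0.7;python3 - <<'E'
from h import *
cv2.imwrite("pics/w15.png",capture("wrist")[:,:,::-1])
E
```

```text
t 43.23 pos [589.   15.5 149.7] rpy [ 3.1409e+00 -3.1000e-03  1.0556e+00] F [-0.9  0.7 -0.7] w 91.4
-0.05,0.01,0.7,0.01,-0.04,0.08,-1, -0.05,0.01,0.7,0,0,0,-1, -0.05,0.01,0.7,0,0,0,-1, -0.05,0.01,0.7,0,0,0,-1, -0.04,0.01,0.7,0,0,0,-1, -0.01,0,0.04,0,0,0,-1
```

View pics/w15.png

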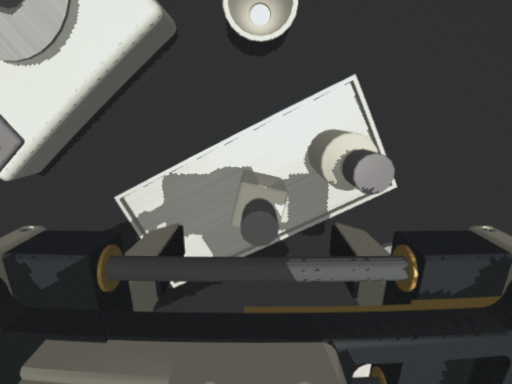

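The flask cap is centred at about (260,222), so I'm descending.

>>> {"method": "step_arm", "body": {"moves": [-0.25,0,0.6,0,0,0.1,-1,0,0,0.7,0,0,0,-1,0,0,0.7,0,0,0,-1,0,0,0.7,0,0,0,-1,0,0,0.5,0,0,0,-1]}}

```text
time: 43.7
tool_pos: [591.9, 8.9, 93.2]
tcp_rot: [3.127, -0.009, 1.047]
contact_force: [-1.0, 1.0, 0.6]
grip_width: 91.6
```

```bash
python3 p.py 587.8 10.8 79 1.05 -1 0.7
```

```text
t 43.70 pos [591.9   8.9  93.2] rpy [ 3.1272 -0.0087  1.0466] F [-1.   1.   0.6] w 91.6
-0.03,-0.23,0.7,0.21,-0.12,-0.05,-1
```

>>> {"method": "step_arm", "body": {"moves": [0,-0.25,0.6,0.2,-0.1,-0.05,-1,0,0,0.05,0,0,0,-1,0,0,0,0,0,0,-1]}}

```text
time: 43.95
tool_pos: [587.3, 10.8, 79.3]
tcp_rot: [-3.14, -0.001, 1.049]
contact_force: [0.3, -0.4, -0.1]
grip_width: 92.1
```

```bash
python3 p.py 587.8 10.8 79 1.05 -1 0.7
```

```text
t 43.95 pos [587.3  10.8  79.3] rpy [-3.1401e+00 -6.0000e-04  1.0492e+00] F [ 0.3 -0.4 -0.1] w 92.1
0.01,0.02,0.01,-0.02,-0.01,-0.01,-1
```

>>> {"method": "step_arm", "body": {"moves": [0,0,0,0,0,0,1,0,0,0,0,0,0,1,0,0,0,0,0,0,1,0,0,0,0,0,0,1,0,0,0,0,0,0,1,0,0,0,0,0,0,1,0,0,0,0,0,0,1,0,0,0,0,0,0,1]}}

```text
time: 44.62
tool_pos: [589.2, 10.6, 82.7]
tcp_rot: [3.138, -0.003, 1.049]
contact_force: [0.2, -0.2, -0.4]
grip_width: 43.5
```

>>> {"method": "step_arm", "body": {"moves": [0,0,0,0,0,0,1,0,0,0,0,0,0,1,0,0,0,0,0,0,1,0,0,0,0,0,0,1,0,0,0,0,0,0,1]}}

```text
time: 45.03
tool_pos: [589.1, 10.7, 82.7]
tcp_rot: [3.138, -0.003, 1.049]
contact_force: [0.2, 0.1, 0.6]
grip_width: 29.5
```

>>> {"method": "step_arm", "body": {"moves": [0,0,-0.3,0,0,0,1,0,0,-0.6,0,0,0,1,0,0,-1,0,0,0,1,0,0,-1,0,0,0,1,0,0,-1,0,0,0,1,0,0,-1,0,0,0,1,-0.5,0.3,-0.5,0,0,0,1,-1,0.6,0,0,0,0,1]}}

```text
time: 45.7
tool_pos: [587.2, -21.2, 195.4]
tcp_rot: [-3.138, -0.001, 1.054]
contact_force: [0.9, 0.4, -0.1]
grip_width: 29.3
```

```bash
python3 p.py 560.5 -258.5 170 1.05 1
```

```text
t 45.70 pos [587.2 -21.2 195.4] rpy [-3.1378e+00 -1.2000e-03  1.0536e+00] F [ 0.9  0.4 -0.1] w 29.3
-1,0.43,0.11,-0.05,-0.02,0.05,1, -1,0.43,0.12,0,0,0,1, -1,0.43,0.12,0,0,0,1, -1,0.43,0.12,0,0,0,1, -1,0.43,0.11,0,0,0,1, -1,0.43,0.12,0,0,0,1, -1,0.44,0.11,0,0,0,1, -1,0.43,0.12,0,0,0,1

-1,0.44,0.11,0,0,0,1, -1,0.43,0.12,0,0,0,1, -0.96,0.42,0.11,0,0,0,1
```

>>> {"method": "step_arm", "body": {"moves": [-1,0.45,0.1,-0.05,0,0.05,1,-1,0.45,0.1,0,0,0,1,-1,0.45,0.1,0,0,0,1,-1,0.45,0.1,0,0,0,1,-1,0.45,0.1,0,0,0,1,-1,0.45,0.1,0,0,0,1,-1,0.45,0.1,0,0,0,1,-1,0.45,0.1,0,0,0,1]}}

```text
time: 46.37
tool_pos: [569.9, -202.3, 183.9]
tcp_rot: [3.137, -0.003, 1.054]
contact_force: [0.4, 0.2, -0.5]
grip_width: 29.1
```

```bash
python3 p.py 561.2 -256.8 170 1.05 1
```

```text
t 46.37 pos [ 569.9 -202.3  183.9] rpy [ 3.1368e+00 -2.9000e-03  1.0539e+00] F [ 0.4  0.2 -0.5] w 29.1
-1,0.37,0.27,0.07,-0.04,0.06,1, -1,0.38,0.27,0,0,0,1, -0.58,0.22,0.15,0,0,0,1
```

>>> {"method": "step_arm", "body": {"moves": [-1,0.4,0.2,0.05,0,0.1,1,-1,0.4,0.4,0,0,0,1,-0.4,0.15,0.6,0,0,0,1,0,0,0.8,0,0,0,1,0,0,0.8,0,0,0,1,0,0,0,0,0,0,1]}}

```text
time: 46.87
tool_pos: [560.5, -260.5, 125.7]
tcp_rot: [3.14, -0.002, 1.04]
contact_force: [0.5, 1.1, -1.8]
grip_width: 29.7
```

```bash
python3 p.py 561.2 -256.8 95 1.05 1
python3 - <<'E'
from h import *
cv2.imwrite("pics/w16.png",capture("wrist")[:,:,::-1])
E
```

```text
t 46.87 pos [ 560.5 -260.5  125.7] rpy [ 3.1397e+00 -2.3000e-03  1.0402e+00] F [ 0.5  1.1 -1.8] w 29.7
0.11,-0.04,1,0.03,-0.03,-0.14,1, 0.06,-0.03,0.54,0,0,0,1
```

View pics/w16.png

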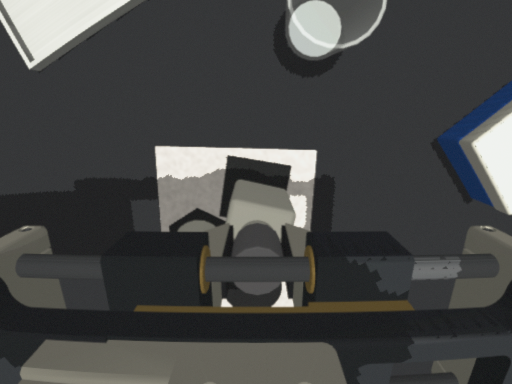

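>>> {"method": "step_arm", "body": {"moves": [0.15,-0.05,0.5,0,0,-0.1,1,0,0,0.6,0,0,0,1,0,0,0.4,0,0,0,1,0,0,0,0,0,0,1]}}

```text
time: 47.25
tool_pos: [564.0, -255.5, 98.0]
tcp_rot: [3.134, -0.003, 1.051]
contact_force: [0.5, -0.5, -1.5]
grip_width: 29.1
```

```bash
python3 p.py 561.2 -256.8 86 1.05 1
```

```text
t 47.25 pos [ 564.  -255.5   98. ] rpy [ 3.1339e+00 -2.9000e-03  1.0510e+00] F [ 0.5 -0.5 -1.5] w 29.1
-0.13,-0.09,0.6,0.11,-0.04,0.01,1
```

>>> {"method": "step_arm", "body": {"moves": [-0.15,-0.1,0.3,0.1,-0.05,0,1,0,0,0.2,0,0,0,1,0,0,0,0,0,0,1]}}

```text
time: 47.5
tool_pos: [561.4, -256.5, 88.3]
tcp_rot: [3.14, 0.001, 1.053]
contact_force: [-0.9, 0.8, -1.3]
grip_width: 29.4
```

>>> {"method": "step_arm", "body": {"moves": [0,0,0.1,0,0,0,1,0,0,0,0,0,0,1]}}

```text
time: 47.67
tool_pos: [561.6, -256.6, 86.6]
tcp_rot: [3.139, 0.001, 1.053]
contact_force: [-0.7, 0.6, -1.4]
grip_width: 29.5
```

>>> {"method": "step_arm", "body": {"moves": [0,0,0.15,0,0,0,1,0,0,0,0,0,0,1]}}

```text
time: 47.83
tool_pos: [562.2, -257.2, 85.0]
tcp_rot: [3.137, 0.001, 1.053]
contact_force: [0.9, 0.5, -0.3]
grip_width: 29.3
```

>>> {"method": "step_arm", "body": {"moves": [0,0,0.1,0,0,0,1,0,0,0,0,0,0,1]}}

```text
time: 48.0
tool_pos: [562.8, -257.9, 85.0]
tcp_rot: [3.134, 0.002, 1.053]
contact_force: [-0.2, 0.1, -1.0]
grip_width: 29.3
```

>>> {"method": "step_arm", "body": {"moves": [0,-0.1,0.1,0.1,0,0,1,0,0,0.05,0,0,0,1]}}

```text
time: 48.17
tool_pos: [562.7, -258.2, 84.5]
tcp_rot: [3.135, 0.002, 1.052]
contact_force: [-3.3, 2.9, 6.5]
grip_width: 29.4
```

Contact, so I'm releasing.

>>> {"method": "step_arm", "body": {"moves": [0,0,0,0,0,0,-1,0,0,0,0,0,0,-1,0,0,0,0,0,0,-1,0,0,0,0,0,0,-1,0,0,0,0,0,0,-1,0,0,0,0,0,0,-1,0,0,-0.5,0,0,0,-1,0,0,-0.8,0,0,0,-1]}}

```text
time: 48.83
tool_pos: [560.7, -257.1, 107.3]
tcp_rot: [-3.141, 0.002, 1.052]
contact_force: [0.2, -0.3, 0.1]
grip_width: 78.1
```

>>> {"method": "step_arm", "body": {"moves": [0,0,-1,0,0,0,-1,0,0,-1,0,0,0,-1,0,0,-1,0,0,0,-1,0.2,0,-1,0.1,0,0,-1,1,0,0,0,0,0,-1,1,0,0,0,0,0,-1,1,0,0,0,0,0,-1,1,0,0,0,0,0,-1]}}

```text
time: 49.5
tool_pos: [603.7, -186.6, 201.6]
tcp_rot: [3.139, 0.003, 1.045]
contact_force: [0.2, -0.0, -0.2]
grip_width: 91.6
```

```bash
python3 p.py 678.5 7 170 1.05 -1
python3 - <<'E'
from h import *
s=capture("scene")[:,:,::-1]
crop(s,(140,190,290,290),5,"pics/s16.png")
E
```

```text
t 49.50 pos [ 603.7 -186.6  201.6] rpy [3.1393e+00 2.6000e-03 1.0454e+00] F [ 0.2 -0.  -0.2] w 91.6
1,-0.16,0.15,0.03,0.04,-0.07,-1, 1,-0.15,0.15,0,0,0,-1, 1,-0.15,0.15,0,0,0,-1, 1,-0.15,0.16,0,0,0,-1, 1,-0.15,0.15,0,0,0,-1, 1,-0.15,0.16,0,0,0,-1, 1,-0.16,0.15,0,0,0,-1, 1,-0.15,0.16,0,0,0,-1

1,-0.16,0.15,0,0,0,-1, 1,-0.15,0.16,0,0,0,-1, 0.26,-0.04,0.04,0,0,0,-1
```

View pics/s16.png

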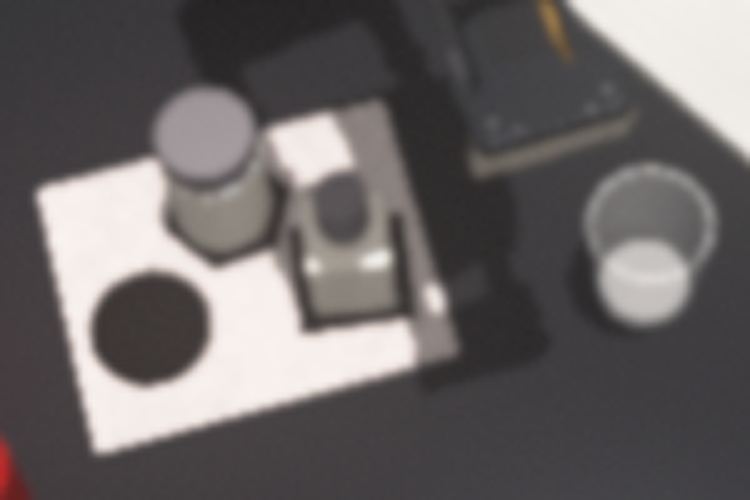

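The jar and flask are back on their pads in nearly the starting pixels: lid at (205,135) and cap at (342,195) in the crop. The beaker is unmoved. Next is the bottle.

>>> {"method": "step_arm", "body": {"moves": [1,-0.15,0,0,0.05,-0.1,-1,1,-0.15,0.1,0,0,0,-1,1,-0.15,0.1,0,0,0,-1,1,-0.15,0.1,0,0,0,-1,1,-0.15,0.1,0,0,0,-1,1,-0.15,0.1,0,0,0,-1,1,-0.15,0.1,0,0,0,-1,1,-0.15,0.1,0,0,0,-1]}}

```text
time: 50.22
tool_pos: [665.9, -27.9, 194.5]
tcp_rot: [3.133, -0.003, 1.053]
contact_force: [0.2, 0.0, -0.5]
grip_width: 91.6
```

```bash
python3 p.py 678.5 7 170 1.05 -1
```

```text
t 50.22 pos [665.9 -27.9 194.5] rpy [ 3.1328 -0.0033  1.0534] F [ 0.2  0.  -0.5] w 91.6
1,-0.18,0.67,0.13,-0.05,0.05,-1, 0.83,-0.14,0.56,0,0,0,-1
```

>>> {"method": "step_arm", "body": {"moves": [1,-0.2,0.2,0.1,-0.05,0.05,-1,0.8,-0.15,0.5,0,0,0,-1,0,0,0.6,0,0,0,-1,0,0,0.4,0,0,0,-1,0,0,0,0,0,0,-1]}}

```text
time: 50.63
tool_pos: [679.0, 12.3, 161.4]
tcp_rot: [3.138, -0.001, 1.055]
contact_force: [-0.3, -0.3, -0.3]
grip_width: 92.0
```

```bash
python3 p.py 678.5 7 89 1.05 -1 0.7;python3 - <<'E'
from h import *
cv2.imwrite("pics/w17.png",capture("wrist")[:,:,::-1])
E
```

```text
t 50.63 pos [679.   12.3 161.4] rpy [ 3.1379e+00 -1.5000e-03  1.0553e+00] F [-0.3 -0.3 -0.3] w 92.0
-0.05,0.02,0.7,0.05,-0.02,0.08,-1, -0.05,0.02,0.7,0,0,0,-1, -0.04,0.02,0.7,0,0,0,-1, -0.05,0.02,0.7,0,0,0,-1, -0.04,0.02,0.7,0,0,0,-1, -0.01,0.01,0.12,0,0,0,-1
```

View pics/w17.png

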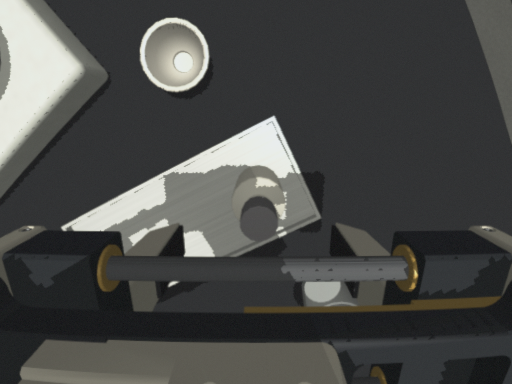

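>>> {"method": "step_arm", "body": {"moves": [-0.25,0.05,0.6,0.05,0,0.1,-1,0,0,0.7,0,0,0,-1,0,0,0.7,0,0,0,-1,0,0,0.7,0,0,0,-1,0,0,0.5,0,0,0,-1]}}

```text
time: 51.1
tool_pos: [678.7, -0.7, 99.0]
tcp_rot: [3.133, -0.004, 1.04]
contact_force: [-0.6, 0.6, -0.8]
grip_width: 91.7
```

```bash
python3 p.py 678.7 7.1 90 1.05 -1 0.7
```

```text
t 51.10 pos [678.7  -0.7  99. ] rpy [ 3.1333 -0.0036  1.0398] F [-0.6  0.6 -0.8] w 91.7
0.34,-0.2,0.45,0.12,-0.05,-0.15,-1
```

>>> {"method": "step_arm", "body": {"moves": [0.35,-0.2,0.4,0.1,-0.05,-0.15,-1,0,0,0.05,0,0,0,-1,0,0,0,0,0,0,-1]}}

```text
time: 51.35
tool_pos: [677.2, 5.2, 86.6]
tcp_rot: [-3.138, 0.002, 1.048]
contact_force: [-0.1, 0.2, -0.2]
grip_width: 91.8
```

```bash
python3 p.py 678.7 7.1 90 1.05 -1 0.7
```

```text
t 51.35 pos [677.2   5.2  86.6] rpy [-3.1382e+00  2.5000e-03  1.0476e+00] F [-0.1  0.2 -0.2] w 91.8
0.12,0.02,-0.17,-0.05,0.04,-0.03,-1
```

>>> {"method": "step_arm", "body": {"moves": [0.1,0,-0.1,0,0,0,0,0,0,0,0,0,0,1,0,0,0,0,0,0,1,0,0,0,0,0,0,1,0,0,0,0,0,0,1,0,0,0,0,0,0,1,0,0,0,0,0,0,1,0,0,0,0,0,0,1]}}

```text
time: 52.02
tool_pos: [680.2, 7.2, 92.6]
tcp_rot: [3.139, -0.0, 1.048]
contact_force: [-0.5, 0.2, 0.8]
grip_width: 43.1
```

>>> {"method": "step_arm", "body": {"moves": [0,0,0,0,0,0,1,0,0,0,0,0,0,1,0,0,0,0,0,0,1,0,0,0,0,0,0,1,0,0,0,0,0,0,1]}}

```text
time: 52.43
tool_pos: [680.1, 7.2, 92.6]
tcp_rot: [3.14, -0.0, 1.048]
contact_force: [-0.2, -0.1, 0.5]
grip_width: 29.6
```

>>> {"method": "step_arm", "body": {"moves": [0,0,-0.3,0,0,0,1,0,0,-0.6,0,0,0,1,0,0,-1,0,0,0,1,0,0,-1,0,0,0,1,0,0,-1,0,0,0,1,0,0,-1,0,0,0,1,0,0,-1,0,0,0,1,-0.5,0,-1,0,0,0,1]}}

```text
time: 53.1
tool_pos: [671.9, 0.3, 234.2]
tcp_rot: [-3.131, 0.005, 1.05]
contact_force: [0.6, 0.3, -1.5]
grip_width: 28.9
```

```bash
python3 p.py 499 -359 250 1.05 1
```

```text
t 53.10 pos [6.719e+02 3.000e-01 2.342e+02] rpy [-3.1313  0.0047  1.0496] F [ 0.6  0.3 -1.5] w 28.9
-1,0.07,-0.04,-0.15,0.07,-0.01,1, -1,0.07,-0.04,0,0,0,1, -1,0.07,-0.04,0,0,0,1, -1,0.07,-0.04,0,0,0,1, -1,0.07,-0.04,0,0,0,1, -1,0.07,-0.04,0,0,0,1, -1,0.07,-0.04,0,0,0,1, -1,0.07,-0.04,0,0,0,1

-1,0.07,-0.04,0,0,0,1, -1,0.07,-0.04,0,0,0,1, -1,0.07,-0.04,0,0,0,1, -1,0.07,-0.04,0,0,0,1, -1,0.08,-0.04,0,0,0,1, -1,0.07,-0.04,0,0,0,1, -1,0.08,-0.04,0,0,0,1, -1,0.07,-0.04,0,0,0,1

-1,0.08,-0.04,0,0,0,1, -1,0.07,-0.04,0,0,0,1, -1,0.08,-0.04,0,0,0,1, -0.89,0.06,-0.03,0,0,0,1
```

>>> {"method": "step_arm", "body": {"moves": [-1,0.05,-0.2,-0.15,0.05,0,1,-1,0.05,-0.1,0,0,0,1,-1,0.05,-0.1,0,0,0,1,-1,0.05,0,0,0,0,1,-1,0.1,0,0,0,0,1,-1,0.1,0,0,0,0,1,-1,0.1,0,0,0,0,1,-1,0.1,0,0,0,0,1]}}

```text
time: 53.77
tool_pos: [602.3, -147.1, 258.7]
tcp_rot: [3.123, -0.006, 1.056]
contact_force: [1.3, -1.3, -1.4]
grip_width: 29.8
```

>>> {"method": "step_arm", "body": {"moves": [-1,0.05,0,0,0,0,1,-1,0.05,0,0,0,0,1,-1,0.05,0,0,0,0,1,-1,0.05,0,0,0,0,1,-1,0.1,0,0,0,0,1,-1,0.1,0,0,0,0,1,-1,0.1,0,0,0,0,1,-1,0.1,0,0,0,0,1]}}

```text
time: 54.43
tool_pos: [528.8, -298.8, 267.1]
tcp_rot: [3.117, -0.006, 1.056]
contact_force: [-0.0, 0.5, -2.6]
grip_width: 29.5
```

```bash
python3 p.py 499 -359 220 1.05 1
```

```text
t 54.43 pos [ 528.8 -298.8  267.1] rpy [ 3.117  -0.0056  1.0562] F [-0.   0.5 -2.6] w 29.5
-1,0.04,0.7,0.35,-0.08,0.09,1, -1,0.06,0.7,0,0,0,1, -1,0.06,0.7,0,0,0,1, -0.36,0.02,0.25,0,0,0,1
```

>>> {"method": "step_arm", "body": {"moves": [-1,0.05,0.1,0.35,-0.1,0.1,1,-1,0.05,0.2,0,0,0,1,-0.9,0.05,0.4,0,0,0,1,-0.2,0,0.8,0,0,0,1,0,0,0.8,0,0,0,1,0,0,0.8,0,0,0,1,0,0,0.8,0,0,0,1,0,0,0,0,0,0,1]}}

```text
time: 55.1
tool_pos: [496.2, -363.3, 196.1]
tcp_rot: [3.133, 0.005, 1.041]
contact_force: [-0.4, 1.6, -2.5]
grip_width: 29.6
```

```bash
python3 p.py 499 -359 140 1.05 1
python3 - <<'E'
from h import *
cv2.imwrite("pics/w18.png",capture("wrist")[:,:,::-1])
E
```

```text
t 55.10 pos [ 496.2 -363.3  196.1] rpy [3.1328 0.0054 1.0414] F [-0.4  1.6 -2.5] w 29.6
0.1,0,1,0.13,0.08,-0.12,1, 0.09,0,1,0,0,0,1, 0.07,0.01,0.81,0,0,0,1
```

View pics/w18.png

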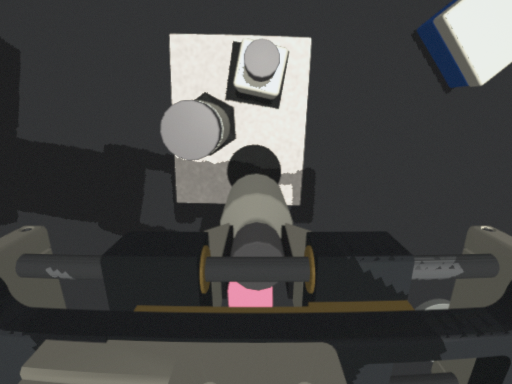

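>>> {"method": "step_arm", "body": {"moves": [0.25,0,0.6,0.1,0.1,-0.1,1,0,0,0.9,0,0,0,1,0,0,0.9,0,0,0,1,0,0,0.9,0,0,0,1,0,0,0,0,0,0,1]}}

```text
time: 55.57
tool_pos: [503.6, -360.4, 136.2]
tcp_rot: [3.127, -0.0, 1.051]
contact_force: [-1.0, 1.1, -3.2]
grip_width: 29.4
```

```bash
python3 p.py 499 -359 105 1.05 1 0.7
```

```text
t 55.57 pos [ 503.6 -360.4  136.2] rpy [ 3.1266e+00 -4.0000e-04  1.0513e+00] F [-1.   1.1 -3.2] w 29.4
-0.03,-0.12,0.7,0.21,-0.01,0.02,1, -0.02,-0.1,0.7,0,0,0,1, -0.01,-0.02,0.16,0,0,0,1
```

>>> {"method": "step_arm", "body": {"moves": [0,-0.25,0.6,0.2,0,0,1,0,0,0.6,0,0,0,1,0,0,0.2,0,0,0,1,0,0,0,0,0,0,1]}}

```text
time: 55.9
tool_pos: [500.9, -357.9, 109.8]
tcp_rot: [3.138, 0.0, 1.053]
contact_force: [-0.3, 0.1, -1.9]
grip_width: 29.2
```

```bash
python3 p.py 499 -359 97 1.05 1 0.7
```

```text
t 55.90 pos [ 500.9 -357.9  109.8] rpy [3.1383 0.     1.053 ] F [-0.3  0.1 -1.9] w 29.2
-0.09,-0.06,0.64,0.05,0,0.04,1
```

>>> {"method": "step_arm", "body": {"moves": [-0.1,-0.05,0.3,0.05,0,0.05,1,0,0,0.2,0,0,0,1,0,0,0.1,0,0,0,1,0,0,0,0,0,0,1]}}

```text
time: 56.23
tool_pos: [499.9, -360.1, 99.3]
tcp_rot: [3.139, 0.001, 1.049]
contact_force: [-0.2, 0.5, -1.0]
grip_width: 29.4
```

>>> {"method": "step_arm", "body": {"moves": [0,0,0.1,0,0,0,1,0,0,0,0,0,0,1]}}

```text
time: 56.4
tool_pos: [500.1, -360.3, 97.6]
tcp_rot: [3.138, 0.001, 1.049]
contact_force: [0.3, -0.3, -2.5]
grip_width: 29.2
```

>>> {"method": "step_arm", "body": {"moves": [0.05,-0.05,0.15,0,0,0,1,0,0,0.05,0,0,0,1,0,0,0,0,0,0,1]}}

```text
time: 56.65
tool_pos: [500.1, -359.3, 94.6]
tcp_rot: [3.136, 0.002, 1.049]
contact_force: [0.1, 0.2, -2.2]
grip_width: 29.4
```

>>> {"method": "step_arm", "body": {"moves": [0,-0.05,0.1,0.05,0,0,1,0,0,0,0,0,0,1]}}

```text
time: 56.82
tool_pos: [500.2, -359.7, 95.0]
tcp_rot: [3.135, 0.003, 1.049]
contact_force: [0.4, 0.1, -1.8]
grip_width: 29.3
```

>>> {"method": "step_arm", "body": {"moves": [0,-0.05,0.15,0.1,0,0,1,0,0,0.05,0,0,0,1]}}

```text
time: 56.98
tool_pos: [500.2, -360.2, 94.3]
tcp_rot: [3.138, 0.004, 1.05]
contact_force: [-3.2, 0.8, 2.2]
grip_width: 29.6
```

Contact, so I'm releasing, rising, and backing off to look.

>>> {"method": "step_arm", "body": {"moves": [0,0,0,0,0,0,-1,0,0,0,0,0,0,-1,0,0,0,0,0,0,-1,0,0,0,0,0,0,-1,0,0,0,0,0,0,-1,0,0,0,0,0,0,-1,0,0,-0.5,0,0,0,-1,0,0,-0.8,0,0,0,-1]}}

```text
time: 57.65
tool_pos: [498.7, -358.7, 117.0]
tcp_rot: [-3.137, 0.002, 1.05]
contact_force: [0.8, 0.5, 0.5]
grip_width: 78.1
```

>>> {"method": "step_arm", "body": {"moves": [0,0,-1,0,0,0,-1,0,0,-1,0,0,0,-1,0,0,-1,0,0,0,-1,0,0,-1,0.1,0,0,-1,0,0,-1,0,0,0,-1,-0.8,0,-1,0,0,0,-1,-0.8,0,-1,0,0,0,-1,-0.8,0,-1,0,0,0,-1]}}

```text
time: 58.32
tool_pos: [476.1, -397.5, 288.6]
tcp_rot: [-3.128, 0.001, 1.055]
contact_force: [1.0, -0.3, -0.2]
grip_width: 91.8
```

>>> {"method": "step_arm", "body": {"moves": [0,0,-0.8,0,0,0,-1,0,0,0,0,0,0,-1,0,0,0,0,0,0,-1]}}

```text
time: 58.57
tool_pos: [475.1, -401.3, 312.3]
tcp_rot: [-3.138, 0.005, 1.051]
contact_force: [-0.1, 0.2, -1.0]
grip_width: 91.9
```

Run:
```python
from h import *
o=get_obs();print(o["tool_pos"],o["tcp_rot"])
im=capture("wrist")[:,:,::-1]
cv2.imwrite("pics/w19.png",im)
crop(im,(130,0,390,230),3,"pics/w19c.png")
s=capture("scene")[:,:,::-1];cv2.imwrite("pics/sc19.png",s)
cv2.imwrite("pics/si19.png",capture("side")[:,:,::-1])
```

```text
[ 475.10871642 -401.29053929  312.27049005] [-3.13801088  0.00492562  1.05091768]
```

View pics/w19c.png

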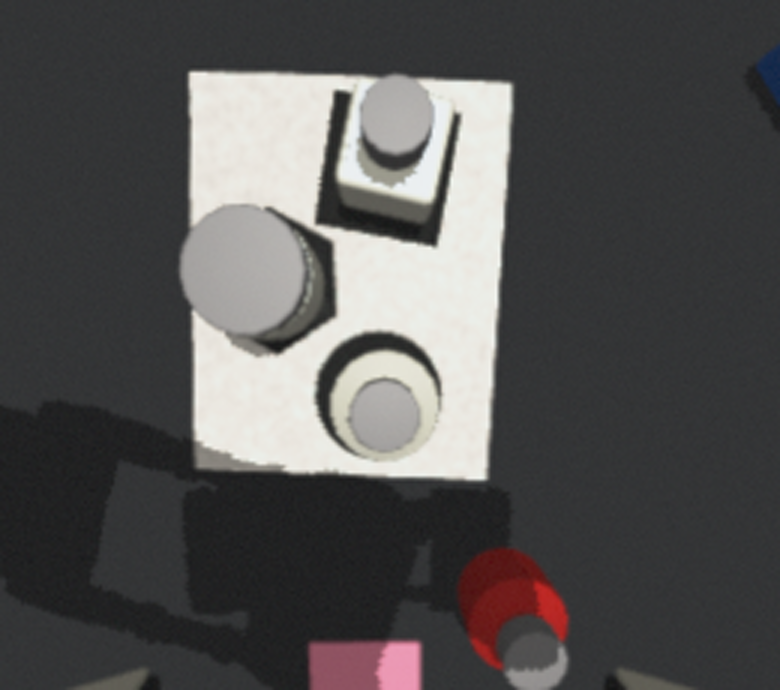

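View pics/sc19.png

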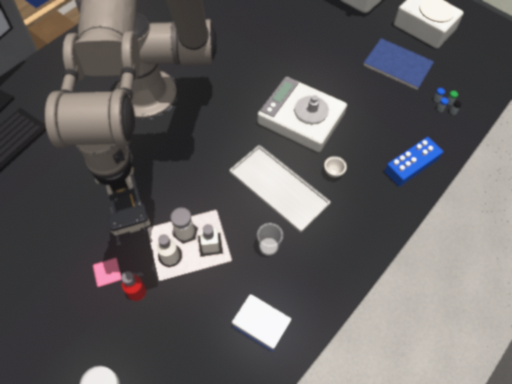

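View pics/si19.png

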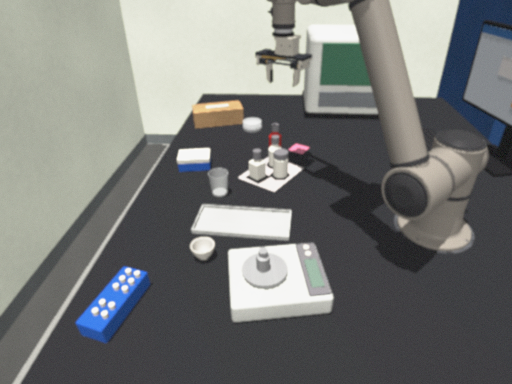

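Run:
```python
from h import *
np.set_printoptions(precision=1,suppress=True)
o=dict(tool_pos=np.array([475.109,-401.29,312.27]),tcp_rot=np.array([-3.138,0.004926,1.0509]))
c=lambda *p:[(130+(u+.5)/3-.5,(v+.5)/3-.5) for u,v in p]
for n,z,p in (("bottle",124,(385,415)),("flask",114,(397,115)),("jar",102,(243,270))):
    print(n,ground("wrist",c(p),z,o))
t=ground("wrist",c((336,91),(461,114),(437,245),(317,223)),6,o);print(t.mean(0))
print(ground("wrist",c((316,395),(441,395)),6,o).mean(0), ground("wrist",c((334,242),(335,316),(279,352)),6,o))
```

```text
bottle [[ 499.7 -359.9  124. ]]
flask [[ 561.2 -261.6  114. ]]
jar [[ 477.  -279.1  102. ]]
[ 558.8 -259.6    6. ]
[ 497.4 -357.2    6. ] [[ 516.5 -276.7    6. ]
 [ 497.8 -309.4    6. ]
 [ 461.9 -310.5    6. ]]
```

The images put all three containers within about 4 mm of their pad centres and upright. The weight is about 3 mm off the pan centre, and the beaker hasn't moved. Handing in.

Run:
```python
from plant import *
print(close_job())
```

```text
the job is handed in; nothing more can be done
None
```

I moved the bottle, flask and jar upright into the tray and set the check weight on the balance pan. Then I put the jar, flask and bottle back on their own pads and handed the job in at about 59 s. The hand-in gives no verdict, so these are my own last checks from the camera images:

| Item | Offset from centre | Allowed |
|---|---|---|
| Weight (balance pan) | about 3 mm | 15 mm |
| Bottle (round pad) | about 3–4 mm | 12 mm |
| Flask (square pad) | about 3 mm | 12 mm |
| Jar (hexagonal pad) | about 2 mm | 12 mm |

- **Weight:** its offset was measured just after I released it. At the end I only saw it still standing on the pan in the scene and side views.
- **Containers:** all three stood upright and released, with the gripper clear.
- **Beaker:** it is in the same place in the scene image as at the start.
- **Failures:** no check failed. The cameras' position estimates differed by a few millimetres, up to about 11 mm between scene and side for the pan, so I went by the wrist camera.

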